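# Stack the drying plates with alternating handles

## Task

Finish the stack on the drying column: first put on the green plate with its handle on the side opposite to the red-dotted tab of the fixed bottom tray, then put the white plate on top of it with its handle on the same side as the red-dotted tab. Lower each plate gently over the splined post, without dropping it, until it is fully home and level, let go of it, and leave the jar, the pot and the brush cup where they stand.

Things in the scene. Friction and masses are not known exactly. Their poses are not given: they have to be found in the camera images.
- column: fixed column: black base 136 mm across, fixed white bottom tray (octagon 104 mm), aluminium post. Origin: on the axis at table height, z up. The tray's flat tab with a red dot points to the column's +y, ending 92 mm from the axis. Home height of a plate's underside: z = 40 mm on the tray's teeth, z = 60 mm on top of another plate
- column_tip (a point): top of the post, 105 mm above the table, axes as the column's. Cross section: two bars 40 mm long, 10 mm wide, crossing along column x and y, full size up to 95 mm, then tapering to 34 x 5 mm at the tip. Clearance to a plate's opening: 2 mm on each side
- column_tab (a point): red dot on the bottom tray's flat tab, 80 mm from the axis, 26 mm above the table, axes as the column's
- green: loose green plate, 140 g: octagon 104 mm across flats, 6 mm thick; in its 44 mm square hole four 15 mm corner teeth, 20 mm tall from the underside, leave a cross-shaped opening, bars 44 x 14 mm along plate x and y. Tab and handle fin along its own -x (see grip). Origin: centre of underside, z its upper side. Starts face up in either pocket of the stand, tilted 25 deg, tab downhill to the robot
- green_grip (a point): middle of the green plate's handle: an upright fin 26 mm long (radial), 12 mm thick (plate y), top 42 mm above the plate's underside, on a flat tab 30 mm wide that ends 92 mm from the plate's centre. This point: 75 mm from the centre along plate -x, 28 mm above the underside. Axes as the plate's
- white: loose white plate, 140 g: octagon 104 mm across flats, 6 mm thick; in its 44 mm square hole four 15 mm corner teeth, 20 mm tall from the underside, leave a cross-shaped opening, bars 44 x 14 mm along plate x and y. Tab and handle fin along its own -x (see grip). Origin: centre of underside, z its upper side. Starts face up in either pocket of the stand, tilted 25 deg, tab downhill to the robot
- white_grip (a point): middle of the white plate's handle: an upright fin 26 mm long (radial), 12 mm thick (plate y), top 42 mm above the plate's underside, on a flat tab 30 mm wide that ends 92 mm from the plate's centre. This point: 75 mm from the centre along plate -x, 28 mm above the underside. Axes as the plate's
- stand: fixed foam stand, 254 mm wide (y), 165 deep. Grey face slopes 25 deg down to its own -x (roughly the robot); dark rims 6 mm high form two pockets at y = +-62.5 mm; plates fit with 1 mm to spare and come out along the face's normal. Rear edge 108 mm high. Origin at table height, 75 mm below the middle of the line joining the plates' origins
- jar: loose glass jar, 60 mm across, 85 mm tall, bystander; origin at the centre of its underside
- pot: loose low amber glass pot with a white cap, 60 mm across, 45 mm tall, bystander; origin at the centre of its underside
- cup: loose blue ceramic cup with brushes in it, 72 mm across, 90 mm tall, brushes up to 180 mm, bystander; origin at the centre of its underside
Things that resemble listed ones, but are neither listed nor needed, are in the scene too. There is more than one size of the white; the one meant has the size given above. There is more than one size of the green; the job needs the larger.

How it is judged:
By the outcome, as a careful person would: the job done as asked, in the order asked, and still so for the second after the job is handed in, with the robot touching nothing.
It also fails if it takes over 64 s, if anything falls off the work surface, if the arm or the gripper's body presses on something with over 40 N, if the wrist force passes 120 N, or if a joint passes its speed limit or range.

## Robot

A 7-joint arm with a two-finger parallel gripper is mounted at the origin on the work surface. World frame = base frame: x ahead of the robot, y to its left, z up, the work surface at z = 0. Lengths are in mm, angles in rad, forces in N, time in s.
With the tool pointing down it reaches from about 425 to 825 mm from the base axis. Payload 3.6 kg.
Tool frame: the origin (TCP) lies at the very end of the fingers, on their centre line; the grasp point (between the pads) lies 19 mm behind it; z points along the fingers, y is the line along which they close (so a half turn about z gives the same grasp; the last joint's range is limited). The gripper opens to 93 mm and grips with 3 to 60 N. Pads are 15 mm wide; open, the fingers measure 128 mm over their backs; the gripper's body (75 mm by 188 mm) begins 65 mm behind the grasp point.
Start: joints at [-1.192, 0.615, -0.013, 1.423, 0.008, 1.103, -0.04], TCP at [256.554, 597.195, 218.64] pointing down, gripper open.
Joint ranges: [-3.12, 3.12], [-0.3, 2.06], [-1.34, 1.32], [0.26, 2.42], [-1.36, 4.5], [0.01, 1.98], [-2.84, 2.84]. Speed limits (rad/s): [2.79, 2.79, 3.14, 3.14, 3.14, 3.14, 3.14].

## Interface

Orientations are given as [roll, pitch, yaw] about the fixed x, y, z axes, in that order (R = Rz(yaw) Ry(pitch) Rx(roll)).
In Python, from rig import read_state, get_image, finish_job, boxes_of gives the robot as it stands. The module is installed in compiled form; this text tells all that it offers.
- The arm moves only by the tool drive_tool, never from a script. Its argument "steps" is a list of rows, each a list of 3 entries, a list of its own where there are three numbers: the shift along the tool's x, y, z each as a share of 2 cm, from -1 to 1, then the turn, a rotation vector about the tool's x, y, z each as a share of 0.1 rad, from -1 to 1, then the opening, from -1 (shut) to 1 (fully open). A call has 1 to 8 rows; each row shifts and turns the commanded pose from where the row before left it, along the tool's axes as they then stand; what a row does not reach is not made up. A row lasts 1/12 s, in which the tool goes at most 41.7 mm and 7.16 degrees, less where a joint would pass 70% of its speed; a pose out of reach is approached as far as the arm can. A call with a number of a shift or a turn outside -1 to 1 is refused whole. A call with a gripper value outside its range is refused whole. The fingers move at their own pace and stop on an object; "grip_force" is the grip in N (left out, the last holds). Time passes only in rows, so rows that do not move let the fingers close. It gives the time, the measured TCP pose, the force, the opening and the grip force at its end, in the units of the state.
- read_state(): the state, without advancing time (a new reading comes with each control period).
- get_image(name): name is "scene" or "top" or "wrist"; returns a dict with "pixels" (384x512x3 uint8, red, green, blue), "K" (3x3 intrinsics, pixels), "rvec" (rotation vector, rad) and "tvec" (3), from world to camera coordinates, as OpenCV has them; the wrist camera has in their place "T_tool_cam" (4x4, takes a point from camera to tool coordinates, whose origin is the TCP and whose axes are the flange's). Camera axes: x right, y down, z forward; pixel columns grow to the right and rows downward; lengths in mm; the calibration is good to about 2 mm. A picture is of the moment at which its call begins: read the wrist's pose just before it. There is no depth.
- finish_job(): hands the job in; it is judged then, once.
Trained networks look in the newest picture that a camera, given by its name, has taken for a name from the list of things; names that differ only in an ending like _2 or _b are one class to them, and where a whole thing is asked for, a point or a joint stands for the part that bears it (a point fixed in the world has none). Each returns a list of dicts, best first, with "p" (0 to 1); they miss things now and then, are a little off and sometimes report something else, mostly with a low value. They report only what shows in the picture. A call takes as long as a camera call. They do not tell look-alikes from the thing itself.
- boxes_of(camera, name): "at" ([x, y, z] in mm, in the coordinates of the camera as it stood for that picture, good to about 4 mm: the middle of the surface that is visible of it).
The state is a dict: "t": time; "q": joint angles; "joint_vel": joint speeds; "joint_torque": joint torques, N m; "eef_pos": TCP position; "ee_rot": TCP orientation; "wrist_force": force on the tool from outside, world axes, zero at the start; "wrist_torque": the same for the moment, N m; "gripper_width": opening from 0.0 (shut) to 1.0 (fully open); "gripper_force": force on a finger pad.
Only numpy, scipy, OpenCV 4.12 (cv2) and the standard library are available. Lean on these libraries where they do the work, as an engineer would, in place of code of your own. Each camera call takes 0.05 s, during which the arm holds its last target. There are 200 camera calls.

## Working session

There is one attempt and no reset: what is moved stays moved. The work goes in short steps, Python scripts to look and compute and a tool call to move; the robot and the scene stay as the last step left them, time stands still between calls to the robot, and variables do not carry over. Pictures are saved under pics/ and viewed, at most 10 in all, crops included, and the job is handed in when it is done.

Besides the shell and the picture viewer there is one more tool, called after ">>>" by a JSON object that holds its "api" and its "payload", one argument or row to a line. drive_tool: Moves the arm, as the interface text tells. Its arguments: {"type":"object","properties":{"steps":{"type":"array","items":{"type":"array"}},"grip_force":{"type":"number"}},"required":["steps"]}

```bash
mkdir -p pics; cat > h.py <<'E'
import numpy as np, cv2
from rig import read_state,get_image,boxes_of
def cam(n):
    s=read_state(); d=get_image(n)
    if n=='wrist':
        T=np.eye(4); T[:3,:3]=rot(s['ee_rot']); T[:3,3]=s['eef_pos']; M=T@d['T_tool_cam']
    else:
        R=cv2.Rodrigues(np.array(d['rvec'],float))[0]; M=np.eye(4); M[:3,:3]=R.T; M[:3,3]=-R.T@np.array(d['tvec'],float).ravel()
    return d['pixels'],np.array(d['K']),M   # M cam->world
def rot(e):
    from scipy.spatial.transform import Rotation as R
    return R.from_euler('xyz',e).as_matrix()
def proj(P,K,M):
    p=(np.atleast_2d(P)-M[:3,3])@M[:3,:3]; u=p@K.T; return u[:,:2]/u[:,2:]
def ray(uv,K,M,z):
    d=M[:3,:3]@np.linalg.inv(K)@[uv[0],uv[1],1]; o=M[:3,3]; return o+d*(z-o[2])/d[2]
def save(n,im,s=1.0):
    cv2.imwrite('pics/'+n,cv2.resize(im[:,:,::-1],None,fx=s,fy=s,interpolation=cv2.INTER_CUBIC))
E
python3 - <<'E'
from h import *
print(read_state())
ims=[]
for c in ['scene','top']:
    im,K,M=cam(c); save(c+'0.png',im,1.5); print(c,M.round(2).tolist(),K.tolist())
    for n in ['column','column_tip','column_tab','green','green_grip','white','white_grip','stand','jar','pot','cup']:
        for b in boxes_of(c,n)[:4]:
            p=np.array(b['at']); w=M[:3,:3]@p+M[:3,3]; print(n,round(b['p'],2),w.round(0),proj(w,K,M).round(0))
E
```

```text
{'t': 0.0, 'q': array([-1.19151222,  0.6159426 , -0.01260236,  1.42487803,  0.00808133,
        1.10335362, -0.04041827]), 'joint_vel': array([ 1.78622388e-04, -8.89654299e-04,  4.24897526e-04,  3.51983442e-04,
       -3.51632519e-04, -5.36704605e-05, -3.78317538e-04]), 'joint_torque': array([-1.41912670e-05, -4.58937657e+01,  2.09192019e-01, -1.65741920e+01,
       -6.10753731e-02,  2.03998567e-02,  2.21508749e-04]), 'eef_pos': array([256.26880217, 596.50816156, 217.47291642]), 'ee_rot': array([-3.13906099e+00,  2.68469586e-05,  2.73583679e+00]), 'wrist_force': array([-0.22992977,  1.03082956,  0.36535126]), 'wrist_torque': array([ 0.03370275,  0.02275742, -0.00801232]), 'gripper_force': 0.0, 'gripper_width': 1.0060454720943668}
scene [[0.36, 0.78, -0.52, 1144.19], [0.93, -0.3, 0.2, -230.28], [0.0, -0.55, -0.83, 980.26], [0.0, 0.0, 0.0, 1.0]] [[435.60496948697016, 0.0, 255.9597289768775], [0.0, 435.60496948697016, 195.2935918251322], [0.0, 0.0, 1.0]]
column 0.89 [560. 184.  22.] [[320. 178.]]
column 0.62 [743. 268.  70.] [[386. 213.]]
column_tip 0.89 [561. 186.  25.] [[321. 177.]]
c
[... 837 characters left out ...]
40. 194.  28.] [[183. 207.]]
column_tab 0.96 [546. 189.  24.] [[185. 205.]]
green 0.92 [ 621. -235.   82.] [[328. 178.]]
green 0.64 [ 575. -399.    5.] [[377. 196.]]
green_grip 0.94 [ 569. -399.    4.] [[377. 198.]]
green_grip 0.61 [ 617. -229.   83.] [[327. 180.]]
white 0.96 [ 623. -109.   79.] [[285. 178.]]
white 0.61 [ 790. -146.    7.] [[295. 128.]]
white 0.6 [545. 190.  26.] [[185. 206.]]
white_grip 0.59 [ 789. -142.    0.] [[294. 129.]]
white_grip 0.57 [ 628. -111.   85.] [[286. 176.]]
stand 0.9 [ 584. -172.   54.] [[306. 192.]]
jar 0.81 [762.  21.  88.] [[241. 130.]]
jar 0.46 [736. 266.  64.] [[158. 141.]]
pot 0.58 [395.  22.  44.] [[241. 256.]]
cup 0.86 [734. 266.  62.] [[158. 141.]]
```

View pics/scene0.png

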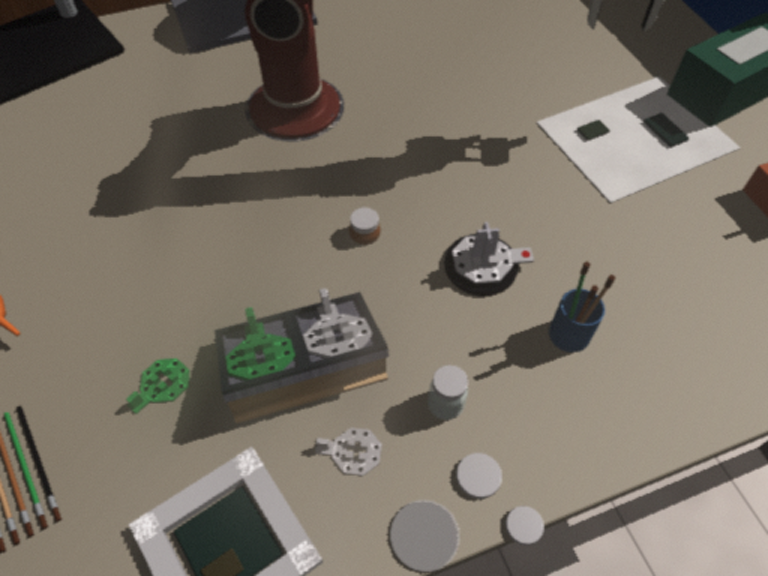

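View pics/top0.png

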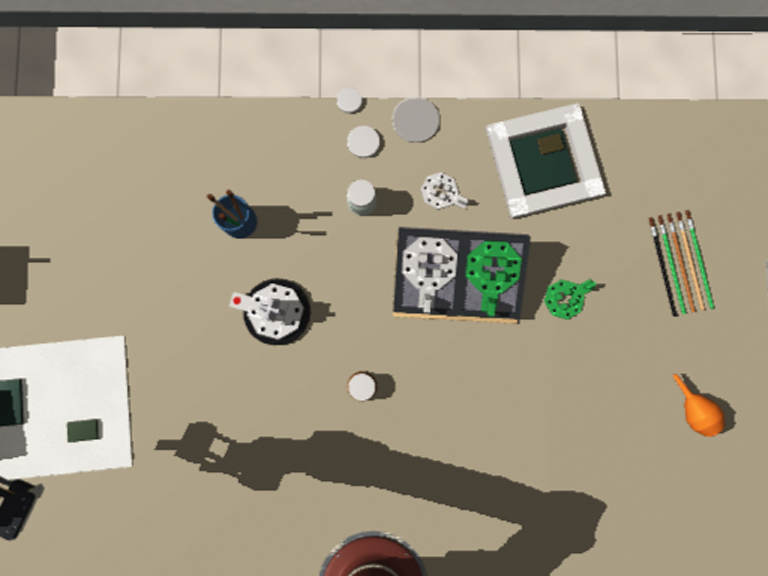

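The large green is in the stand's right pocket (top picture (494,268)); the small green lies on the table at (567,298). The large white is in the left pocket (430,263), and the small white is at (440,190). The descriptions fit the two in the stand. The red tab dot is at (237,300) and the post at about (280,305). Next I refine the poses.

```bash
python3 - <<'E'
from h import *
d=get_image('wrist'); print(np.array(d['T_tool_cam']).round(3).tolist(), d['K'])
rays=[]
for c in ['scene','top']:
    im,K,M=cam(c); h=cv2.cvtColor(im,cv2.COLOR_RGB2HSV)
    m=((h[...,0]<6)|(h[...,0]>174))&(h[...,1]>190)&(h[...,2]>120)
    n,l,s,ce=cv2.connectedComponentsWithStats(m.astype(np.uint8))
    for i in range(1,n):
        if s[i,4]>5: print(c,ce[i].round(1),s[i,4],ray(ce[i],K,M,26).round(1))
    (x0,y0),f=((280,130),6) if c=='scene' else ((150,175),8)
    crop=im[y0:y0+80,x0:x0+90]; save(c+'_col.png',crop,f)
E
```

```text
[[-0.0, -0.966, -0.257, 70.395], [1.0, -0.0, 0.001, -1.201], [-0.001, -0.257, 0.966, -166.177], [0.0, 0.0, 0.0, 1.0]] [[343.61802616   0.         256.44137445]
 [  0.         343.61802616 190.32015144]
 [  0.           0.           1.        ]]
top [157.5 200. ] 12 [562.6 272.1  26. ]
```

```bash
cat >> h.py <<'E'
from scipy.spatial.transform import Rotation as Ro
from scipy.linalg import logm
def down(yaw,tilt=0):  # tool x along yaw(deg)
    return Ro.from_euler('xyz',[180,0,yaw],degrees=True).as_matrix()
def T(R,p):
    A=np.eye(4); A[:3,:3]=R; A[:3,3]=p; return A
def cur():
    s=read_state(); return T(rot(s['ee_rot']),s['eef_pos'])
def plan(A,B,N=None,long=False):
    # constant screw rows: shift and turn shares
    D=np.linalg.inv(A)@B; w=Ro.from_matrix(D[:3,:3]).as_rotvec()
    if long: w=w*(1-2*np.pi/np.linalg.norm(w))
    def mats(w,N):
        r=Ro.from_rotvec(w/N).as_matrix(); S=sum(np.linalg.matrix_power(r,k) for k in range(N)); return np.linalg.solve(S,D[:3,3])
    n=N or 1
    while True:
        v=mats(w,n)
        if N or (np.abs(v).max()<=19.6 and np.abs(w/n).max()<=.098): break
        n+=1
    print('rows',n,'shift',(v/20).round(3),'turn',(w/n/.1).round(3))
    r=Ro.from_rotvec(w/n).as_matrix(); X=A.copy(); mid=[]
    for k in range(n):
        X=X@T(r,v)
        if k in(n//4,n//2,3*n//4): mid.append(X[:3,3].round(0).tolist())
    print(' via',mid)
E
python3 - <<'E'
from h import *
plan(cur(),T(down(73),[545,185,250]))
plan(cur(),T(down(73),[545,185,250]),N=32)
E
```

```text
rows 28 shift [-0.972  0.147 -0.056] turn [-0.     0.     0.522]
 via [[398.0, 531.0, 228.0], [490.0, 430.0, 235.0], [541.0, 302.0, 243.0]]
rows 32 shift [-0.85   0.132 -0.049] turn [-0.     0.     0.457]
 via [[396.0, 532.0, 227.0], [489.0, 432.0, 235.0], [540.0, 305.0, 243.0]]
```

View pics/top_col.png

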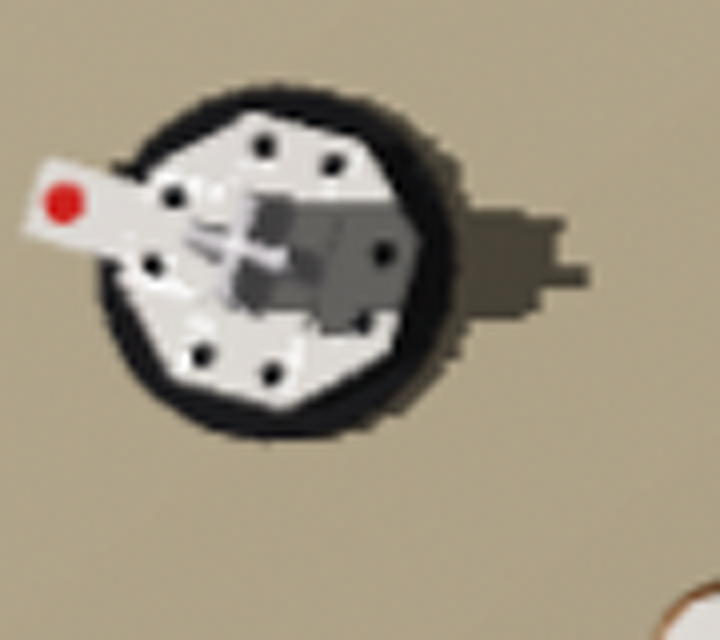

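>>> {"api": "drive_tool", "payload": {
  "steps": [
    [[-0.97,0.15,-0.06],[0,0,0.52],1],
    [[-0.97,0.15,-0.06],[0,0,0.52],1],
    [[-0.97,0.15,-0.06],[0,0,0.52],1],
    [[-0.97,0.15,-0.06],[0,0,0.52],1],
    [[-0.97,0.15,-0.06],[0,0,0.52],1],
    [[-0.97,0.15,-0.06],[0,0,0.52],1],
    [[-0.97,0.15,-0.06],[0,0,0.52],1],
    [[-0.97,0.15,-0.06],[0,0,0.52],1]
  ],
  "grip_force": 50
}}

```text
t: 2.02
eef_pos: [400.1, 530.1, 228.3]
ee_rot: [-3.142, 0.0, 2.314]
wrist_force: [-0.3, 0.0, -0.4]
gripper_width: 0.997
gripper_force: 0.0
```

>>> {"api": "drive_tool", "payload": {
  "steps": [
    [[-0.97,0.15,-0.06],[0,0,0.52],1],
    [[-0.97,0.15,-0.06],[0,0,0.52],1],
    [[-0.97,0.15,-0.06],[0,0,0.52],1],
    [[-0.97,0.15,-0.06],[0,0,0.52],1],
    [[-0.97,0.15,-0.06],[0,0,0.52],1],
    [[-0.97,0.15,-0.06],[0,0,0.52],1],
    [[-0.97,0.15,-0.06],[0,0,0.52],1],
    [[-0.97,0.15,-0.06],[0,0,0.52],1]
  ]
}}

```text
t: 2.68
eef_pos: [501.9, 412.7, 238.0]
ee_rot: [-3.142, -0.0, 1.899]
wrist_force: [-0.6, -0.5, 0.1]
gripper_width: 0.999
gripper_force: 0.0
```

>>> {"api": "drive_tool", "payload": {
  "steps": [
    [[-0.97,0.15,-0.06],[0,0,0.52],1],
    [[-0.97,0.15,-0.06],[0,0,0.52],1],
    [[-0.97,0.15,-0.06],[0,0,0.52],1],
    [[-0.97,0.15,-0.06],[0,0,0.52],1],
    [[-0.97,0.15,-0.06],[0,0,0.52],1],
    [[-0.97,0.15,-0.06],[0,0,0.52],1],
    [[-0.97,0.15,-0.06],[0,0,0.52],1],
    [[-0.97,0.15,-0.06],[0,0,0.52],1]
  ]
}}

```text
t: 3.35
eef_pos: [547.9, 263.7, 247.6]
ee_rot: [-3.142, -0.0, 1.483]
wrist_force: [-1.4, 0.5, 0.3]
gripper_width: 1.002
gripper_force: 0.0
```

>>> {"api": "drive_tool", "payload": {
  "steps": [
    [[-0.97,0.15,-0.06],[0,0,0.52],1],
    [[-0.97,0.15,-0.06],[0,0,0.52],1],
    [[-0.97,0.15,-0.06],[0,0,0.52],1],
    [[-0.97,0.15,-0.06],[0,0,0.52],1],
    [[0,0,0],[0,0,0],1],
    [[0,0,0],[0,0,0],1]
  ]
}}

```text
t: 3.85
eef_pos: [547.1, 186.0, 252.7]
ee_rot: [3.141, -0.001, 1.277]
wrist_force: [0.0, -0.2, 0.0]
gripper_width: 1.001
gripper_force: 0.0
```

```bash
python3 - <<'E'
from h import *
s=read_state(); print(s['t'],s['eef_pos'],s['ee_rot'],s['q'])
im,K,M=cam('wrist'); save('w_col.png',im,1.5); np.savez('w_col.npz',im=im,K=K,M=M)
for n in ['column','column_tip','column_tab']:
    for b in boxes_of('wrist',n)[:2]:
        w=M[:3,:3]@np.array(b['at'])+M[:3,3]; print(n,round(b['p'],2),w.round(1),proj(w,K,M).round(0))
E
```

```text
3.85 [547.06643667 185.95215497 252.66135338] [ 3.14138260e+00 -5.04264513e-04  1.27703499e+00] [-0.62111152  0.4917202   0.40355118  1.59985343 -0.21071655  1.09279058
 -0.45688534]
column 0.96 [549.2 205.9  27.4] [[252. 145.]]
column_tip 0.85 [553.2 199.   31.6] [[258. 150.]]
column_tab 0.73 [549.6 200.4  26. ] [[254. 149.]]
```

View pics/w_col.png

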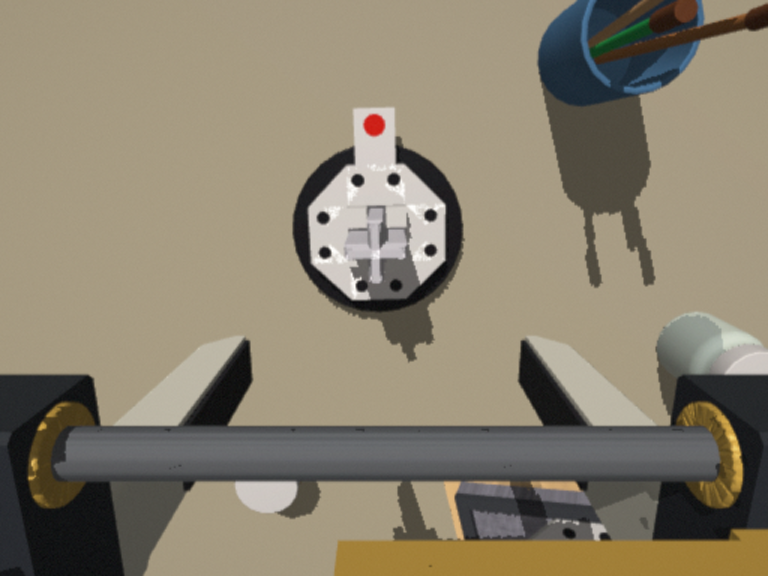

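```bash
cat > fit.py <<'E'
from h import *
from scipy.optimize import least_squares
d=np.load('w_col.npz'); im,K,M=d['im'],d['K'],d['M']
h=cv2.cvtColor(im,cv2.COLOR_RGB2HSV)
m=((h[...,0]<6)|(h[...,0]>174))&(h[...,1]>150)&(h[...,2]>120); m[130:]=0
v,u=np.nonzero(m); dot=np.array([u.mean(),v.mean()])
c=np.array([(347,165),(405,165),(445,205),(445,262),(409,299),(350,299),(310,262),(308,206)])/1.5
r=52/np.cos(np.pi/8)
def model(p):
    a=p[2]; R=np.array([[np.cos(a),-np.sin(a)],[np.sin(a),np.cos(a)]])
    th=np.pi/8+np.arange(8)*np.pi/4
    o=np.c_[np.c_[r*np.cos(th),r*np.sin(th)]@R.T+p[:2],np.full(8,26)]
    q=np.r_[R@[0,80]+p[:2],26]
    tip=[np.r_[R@np.array(t)+p[:2],105] for t in [(0,17),(0,-17),(17,0),(-17,0),(0,0)]]
    return proj(o,K,M),proj(q,K,M)[0],proj(np.array(tip),K,M)
def res(p):
    o,q,_=model(p); dd=np.linalg.norm(o[:,None]-c[None],axis=2); j=dd.argmin(0)
    return np.r_[(o[j]-c).ravel(),3*(q-dot)]
s=least_squares(res,[548,195,-.27]); print(s.x[:2],np.degrees(s.x[2]),np.sqrt(np.mean(s.fun**2)),s.fun.round(1)); np.save('col.npy',s.x)
o,q,t=model(s.x); print(dot*1.5,q*1.5,(t*1.5).round(1).tolist())
x0,y0=190,60; f=5; big=cv2.resize(im[y0:y0+160-40,x0:x0+130],None,fx=f,fy=f,interpolation=cv2.INTER_CUBIC)
for P,cc in[(o,(0,255,0)),([q],(0,0,255)),(t,(255,0,255))]:
    for a in P: cv2.circle(big,tuple(int(z) for z in ((a-[x0-.5,y0-.5])*f-.0)),3,cc,-1)
save('colfit.png',big)
E
python3 fit.py
```

```text
[544.12046901 194.36373403] -15.58021104035054 0.8697270482672647 [-0.6 -0.1 -0.6 -1.  -0.1 -0.7 -0.4 -1.6 -2.2 -0.6  0.9  0.2  0.6  0.4
 -0.3  0.6  0.9  0.8]
[373.56122449 124.25510204] [374.01352415 124.66913049] [[374.4, 226.4], [375.9, 280.3], [402.6, 253.1], [347.7, 254.3], [375.1, 253.7]]
```

View pics/colfit.png

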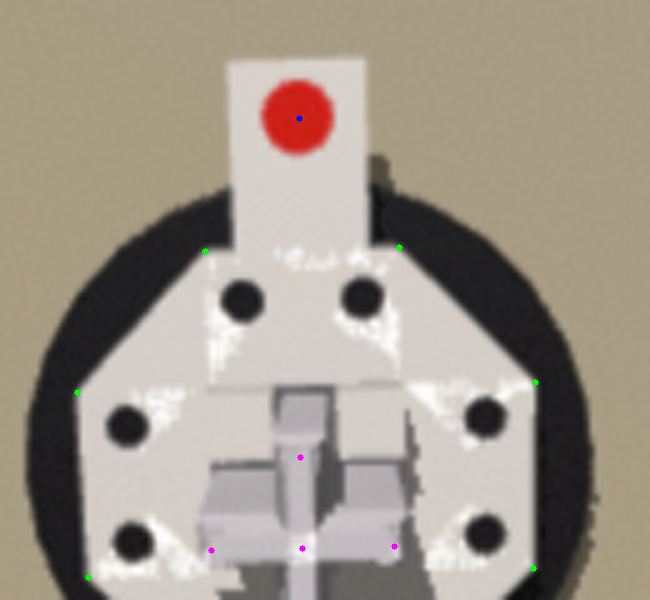

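```bash
python3 - <<'E'
from h import *
plan(cur(),T(down(-2),[600,-175,270]),N=24)
E
```

```text
rows 24 shift [-0.4    0.722 -0.038] turn [-0.001 -0.     0.549]
 via [[613.0, 95.0, 257.0], [638.0, -0.0, 262.0], [630.0, -99.0, 266.0]]
```

>>> {"api": "drive_tool", "payload": {
  "steps": [
    [[-0.4,0.72,-0.04],[0,0,0.55],1],
    [[-0.4,0.72,-0.04],[0,0,0.55],1],
    [[-0.4,0.72,-0.04],[0,0,0.55],1],
    [[-0.4,0.72,-0.04],[0,0,0.55],1],
    [[-0.4,0.72,-0.04],[0,0,0.55],1],
    [[-0.4,0.72,-0.04],[0,0,0.55],1],
    [[-0.4,0.72,-0.04],[0,0,0.55],1],
    [[-0.4,0.72,-0.04],[0,0,0.55],1]
  ]
}}

```text
t: 4.72
eef_pos: [619.5, 75.9, 258.6]
ee_rot: [3.141, 0.0, 0.834]
wrist_force: [-0.2, -0.3, -0.6]
gripper_width: 1.001
gripper_force: 0.0
```

>>> {"api": "drive_tool", "payload": {
  "steps": [
    [[-0.4,0.72,-0.04],[0,0,0.55],1],
    [[-0.4,0.72,-0.04],[0,0,0.55],1],
    [[-0.4,0.72,-0.04],[0,0,0.55],1],
    [[-0.4,0.72,-0.04],[0,0,0.55],1],
    [[-0.4,0.72,-0.04],[0,0,0.55],1],
    [[-0.4,0.72,-0.04],[0,0,0.55],1],
    [[-0.4,0.72,-0.04],[0,0,0.55],1],
    [[-0.4,0.72,-0.04],[0,0,0.55],1]
  ]
}}

```text
t: 5.38
eef_pos: [636.9, -53.2, 265.1]
ee_rot: [3.142, 0.0, 0.394]
wrist_force: [0.8, -0.8, -1.5]
gripper_width: 1.0
gripper_force: 0.0
```

>>> {"api": "drive_tool", "payload": {
  "steps": [
    [[-0.4,0.72,-0.04],[0,0,0.55],1],
    [[-0.4,0.72,-0.04],[0,0,0.55],1],
    [[-0.4,0.72,-0.04],[0,0,0.55],1],
    [[-0.4,0.72,-0.04],[0,0,0.55],1],
    [[-0.4,0.72,-0.04],[0,0,0.55],1],
    [[-0.4,0.72,-0.04],[0,0,0.55],1],
    [[-0.4,0.72,-0.04],[0,0,0.55],1],
    [[-0.4,0.72,-0.04],[0,0,0.55],1]
  ]
}}

```text
t: 6.05
eef_pos: [597.6, -177.9, 271.6]
ee_rot: [3.142, 0.0, -0.046]
wrist_force: [-0.2, -0.3, 0.6]
gripper_width: 1.001
gripper_force: 0.0
```

>>> {"api": "drive_tool", "payload": {
  "steps": [
    [[0,0,0],[0,0,0],1],
    [[0,0,0],[0,0,0],1]
  ]
}}

```text
t: 6.22
eef_pos: [597.8, -177.5, 271.8]
ee_rot: [-3.141, -0.0, -0.043]
wrist_force: [0.3, 0.5, -0.7]
gripper_width: 1.002
gripper_force: 0.0
```

```bash
python3 - <<'E'
from h import *
s=read_state(); print(s['t'],s['eef_pos'],s['ee_rot'],s['q'])
im,K,M=cam('wrist'); save('w_st.png',im,1.5); np.savez('w_st.npz',im=im,K=K,M=M)
for n in ['green','green_grip','white','white_grip','stand']:
    for b in boxes_of('wrist',n)[:2]:
        w=M[:3,:3]@np.array(b['at'])+M[:3,3]; print(n,round(b['p'],2),w.round(1),(proj(w,K,M)*1.5).round(0))
E
```

```text
6.2167 [ 597.81592104 -177.52265283  271.7977453 ] [-3.14141527e+00 -3.85025991e-04 -4.26555642e-02] [-0.16244024  0.6194757   0.75401093  1.44067277 -0.43232952  1.25116174
 -0.97923025]
green 0.94 [ 624.4 -232.9   84.8] [[463. 213.]]
green 0.78 [ 581.4 -399.8    7.1] [[647. 245.]]
green_grip 0.91 [ 578.5 -403.1    3.5] [[648. 247.]]
green_grip 0.72 [ 626.2 -229.8   87.9] [[459. 211.]]
white 0.88 [ 769.  -151.5    4. ] [[340.  16.]]
white 0.56 [ 633.1 -108.    88.4] [[278. 209.]]
white_grip 0.86 [ 630.5 -110.5   88.5] [[282. 212.]]
white_grip 0.71 [ 770.9 -153.7    2.8] [[343.  13.]]
stand 0.73 [ 641.  -172.6   79.7] [[373. 192.]]
```

View pics/w_st.png

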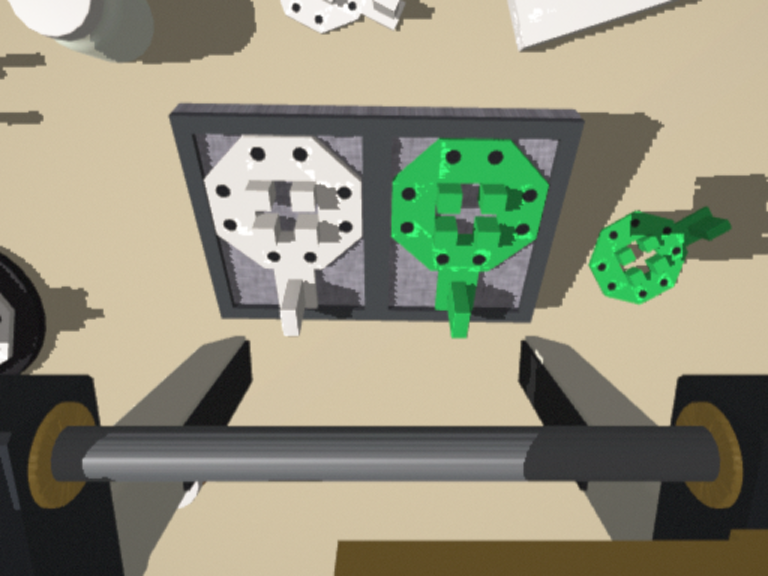

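The picture shows white in the left pocket (octagon centre about (284,200), fin (290,300)) and green in the right pocket (470,205, fin (459,300)). The small look-alikes lie outside the stand. I'll fit silhouettes to both plates.

```bash
cat > fit2.py <<'E'
from h import *
from scipy.optimize import minimize
d=np.load('w_st.npz'); im,K,M=d['im'],d['K'],d['M']
hs=cv2.cvtColor(im,cv2.COLOR_RGB2HSV)
g=((hs[...,0]>50)&(hs[...,0]<85)&(hs[...,1]>90))
w=((hs[...,1]<38)&(hs[...,2]>125))
def blob(m,uv):
    m=cv2.morphologyEx(m.astype(np.uint8),cv2.MORPH_OPEN,np.ones((2,2),np.uint8)); n,l=cv2.connectedComponents(m); k=l[uv[1]-6:uv[1]+6,uv[0]-6:uv[0]+6]; k=k[k>0]; k=np.bincount(k).argmax()
    c,_=cv2.findContours((l==k).astype(np.uint8),0,1); o=np.zeros(m.shape,np.uint8); cv2.drawContours(o,c,-1,1,-1); return o
r=52/np.cos(np.pi/8); th=np.pi/8+np.arange(8)*np.pi/4
oc=np.c_[r*np.cos(th),r*np.sin(th)]
def slab(P,a,b): return np.r_[np.c_[P,np.full(len(P),a)],np.c_[P,np.full(len(P),b)]]
parts=[slab(oc,0,6),slab(np.array([(-92,-15),(-92,15),(-50,15),(-50,-15)]),0,6),slab(np.array([(-88,-6),(-88,6),(-62,6),(-62,-6)]),0,42)]
S=4
def render(p):
    x,y,yaw,z=p; R=Ro.from_euler('ZY',[yaw,-25],degrees=True).as_matrix()
    o=np.zeros((384*S//2,512*S),np.uint8)
    for q in parts:
        u=proj(q@R.T+[x,y,z],K,M); u=(u+.5)*S-.5
        cv2.fillConvexPoly(o,cv2.convexHull(np.round(u*16).astype(np.int32)),1,shift=4)
    return o
for name,m,uv,p0 in [('green',g,(293,150),(622,-236,-2.4,75)),('white',w,(170,145),(625,-111,-2.4,75))]:
    t=cv2.resize(blob(m,uv).astype(np.float32),None,fx=S,fy=S,interpolation=cv2.INTER_LINEAR)[:384*S//2]>.5
    tt=t.copy(); tt[235*S:]=0
    def cost(p,z=None):
        o=render(p if z is None else (*p,z)); o[235*S:]=0; return float((o!=tt).sum())/S/S
    best=None
    for z in (72,75,78):
        s=minimize(cost,p0[:3],args=(z,),method='Nelder-Mead',options=dict(initial_simplex=[p0[:3],(p0[0]+4,*p0[1:3]),(p0[0],p0[1]+4,p0[2]),(p0[0],p0[1],p0[2]+3)],xatol=.05,fatol=.2))
        print(name,z,s.x.round(2),s.fun,'area',tt.sum()/S/S)
E
python3 fit2.py
```

```text
green 72 [ 625.77 -237.98   -3.14] 151.375 area 7831.875
green 75 [ 626.16 -237.39   -3.02] 103.5625 area 7831.875
green 78 [ 626.39 -236.85   -2.95] 127.3125 area 7831.875
white 72 [ 632.4  -111.24   -3.63] 1365.0625 area 9054.875
white 75 [ 632.48 -111.96   -4.35] 1317.8125 area 9054.875
white 78 [ 632.47 -112.23   -3.89] 1321.6875 area 9054.875
```

```bash
cat >> h.py <<'E'
def plate(p): return T(Ro.from_euler('ZY',[p[2],-25],degrees=True).as_matrix(),p[:2]+[75])
FL=np.diag([1,-1,-1.])
E
python3 - <<'E'
from h import *
P=plate([626.2,-237.4,-3.0])
A=cur(); B=P@T(FL,[-75,0,71]); C=P@T(FL,[-75,0,11])
print(B[:3,3],C[:3,3]); plan(A,B); plan(B,C,N=4)
E
```

```text
[ 528.35529618 -232.27217636  107.65148325] [ 553.67764086 -233.59926421   53.27301603]
rows 8 shift [-0.616  0.375  0.93 ] turn [-0.005  0.546  0.018]
 via [[564.0, -196.0, 214.0], [546.0, -211.0, 172.0], [533.0, -225.0, 130.0]]
rows 4 shift [-0.    0.    0.75] turn [0. 0. 0.]
 via [[541.0, -233.0, 80.0], [547.0, -233.0, 67.0], [554.0, -234.0, 53.0]]
```

>>> {"api": "drive_tool", "payload": {
  "steps": [
    [[-0.62,0.38,0.93],[0,0.55,0.02],1],
    [[-0.62,0.38,0.93],[0,0.55,0.02],1],
    [[-0.62,0.38,0.93],[0,0.55,0.02],1],
    [[-0.62,0.38,0.93],[0,0.55,0.02],1],
    [[-0.62,0.37,0.93],[0,0.54,0.02],1],
    [[-0.62,0.37,0.93],[0,0.54,0.02],1],
    [[-0.62,0.37,0.93],[0,0.54,0.02],1],
    [[-0.62,0.37,0.93],[0,0.54,0.02],1]
  ]
}}

```text
t: 7.18
eef_pos: [529.8, -229.3, 114.5]
ee_rot: [-3.136, -0.418, -0.054]
wrist_force: [1.5, -0.1, -0.6]
gripper_width: 1.004
gripper_force: 0.0
```

>>> {"api": "drive_tool", "payload": {
  "steps": [
    [[0,0,0],[0,0,0],1],
    [[0,0,0],[0,0,0],1]
  ]
}}

```text
t: 7.35
eef_pos: [531.0, -231.0, 115.7]
ee_rot: [-3.132, -0.419, -0.06]
wrist_force: [0.9, 0.1, 0.3]
gripper_width: 1.002
gripper_force: 0.0
```

```bash
python3 - <<'E'
from h import *
P=plate([626.2,-237.4,-3.0])
A=cur(); B=P@T(FL,[-75,0,71]); C=P@T(FL,[-75,0,11])
print(read_state()['t']);print((np.linalg.inv(B)@A).round(3)); plan(A,C,N=5)
im,K,M=cam('wrist'); save('w_gg.png',im[60:],1.5)
np.savez('w_gg.npz',im=im,K=K,M=M)
print((proj((P@np.array([[-88,6,42,1],[-88,-6,42,1],[-62,6,42,1],[-62,-6,42,1]]).T).T[:,:3],K,M)*1.5-[0,90]).round(0))
E
```

```text
7.35
[[ 1.000e+00 -7.000e-03 -1.700e-02  5.769e+00]
 [ 7.000e-03  1.000e+00 -6.000e-03 -1.407e+00]
 [ 1.700e-02  6.000e-03  1.000e+00 -6.205e+00]
 [ 0.000e+00  0.000e+00  0.000e+00  1.000e+00]]
rows 5 shift [-0.051  0.017  0.663] turn [-0.012  0.034 -0.013]
 via [[540.0, -232.0, 91.0], [544.0, -233.0, 78.0], [549.0, -233.0, 66.0]]
[[372. 278.]
 [400. 278.]
 [371. 219.]
 [400. 219.]]
```

View pics/w_gg.png

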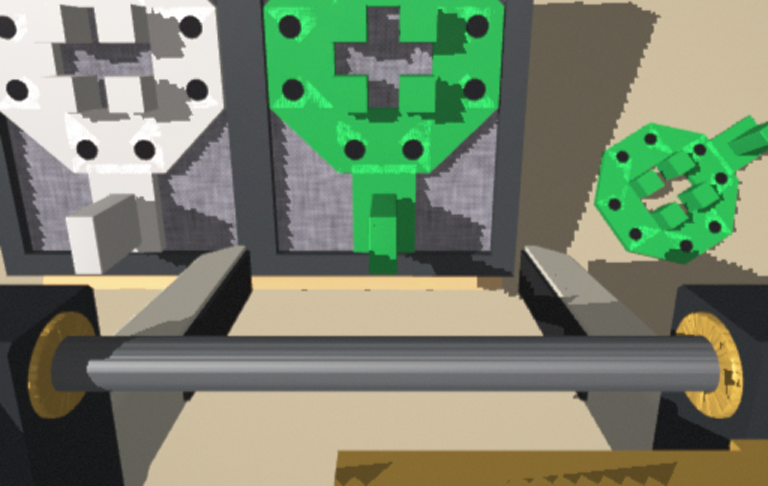

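The enlarged view confirms the target: the large green in the right pocket, fin top at (383,246), within about 1.5 mm of the prediction. The smaller green lies outside the stand at (670,190). Descending and gripping.

>>> {"api": "drive_tool", "payload": {
  "steps": [
    [[-0.05,0.03,0.66],[-0.01,0.03,-0.01],1],
    [[-0.05,0.03,0.66],[-0.01,0.03,-0.01],1],
    [[-0.05,0.02,0.66],[-0.01,0.03,-0.01],1],
    [[-0.05,0.02,0.66],[-0.01,0.03,-0.01],1],
    [[-0.05,0.02,0.66],[-0.01,0.03,-0.01],1],
    [[0,0,0],[0,0,0],1],
    [[0,0,0],[0,0,0],1]
  ]
}}

```text
t: 7.98
eef_pos: [558.0, -233.6, 56.6]
ee_rot: [3.141, -0.432, -0.046]
wrist_force: [0.1, -0.6, -0.1]
gripper_width: 1.002
gripper_force: 0.0
```

```bash
python3 - <<'E'
from h import *
P=plate([626.2,-237.4,-3.0])
A=cur(); C=P@T(FL,[-75,0,11])
print((np.linalg.inv(C)@A).round(3))
E
```

```text
[[ 1.000e+00  6.000e-03 -4.000e-03  5.287e+00]
 [-6.000e-03  1.000e+00 -2.000e-03 -2.350e-01]
 [ 4.000e-03  2.000e-03  1.000e+00 -1.174e+00]
 [ 0.000e+00  0.000e+00  0.000e+00  1.000e+00]]
```

>>> {"api": "drive_tool", "payload": {
  "steps": [
    [[-0.25,0,0.05],[0,0,0],1],
    [[0,0,0],[0,0,0],-1],
    [[0,0,0],[0,0,0],-1],
    [[0,0,0],[0,0,0],-1],
    [[0,0,0],[0,0,0],-1],
    [[0,0,0],[0,0,0],-1],
    [[0,0,0],[0,0,0],-1],
    [[0,0,0],[0,0,0],-1]
  ],
  "grip_force": 50
}}

```text
t: 8.65
eef_pos: [552.7, -235.0, 54.9]
ee_rot: [-3.138, -0.427, -0.049]
wrist_force: [-0.0, -0.3, -0.3]
gripper_width: 0.55
gripper_force: 0.0
```

>>> {"api": "drive_tool", "payload": {
  "steps": [
    [[0,0,0],[0,0,0],-1],
    [[0,0,0],[0,0,0],-1]
  ]
}}

```text
t: 8.82
eef_pos: [552.7, -234.9, 54.8]
ee_rot: [-3.138, -0.427, -0.049]
wrist_force: [0.2, 0.0, 0.2]
gripper_width: 0.403
gripper_force: 0.0
```

>>> {"api": "drive_tool", "payload": {
  "steps": [
    [[0,0,0],[0,0,0],-1],
    [[0,0,0],[0,0,0],-1],
    [[0,0,0],[0,0,0],-1],
    [[0,0,0],[0,0,0],-1],
    [[0,0,0],[0,0,0],-1],
    [[0,0,0],[0,0,0],-1]
  ]
}}

```text
t: 9.32
eef_pos: [553.0, -233.4, 55.1]
ee_rot: [-3.136, -0.428, -0.047]
wrist_force: [-1.1, 2.3, 1.8]
gripper_width: 0.124
gripper_force: 49.9
```

>>> {"api": "drive_tool", "payload": {
  "steps": [
    [[0,0,-0.3],[0,0,0],-1],
    [[0,0,-0.6],[0,0,0],-1],
    [[0,0,-0.8],[0,0,0],-1],
    [[0,0,-0.9],[0,0,0],-1],
    [[0,0,0],[0,0,0],-1]
  ]
}}

```text
t: 9.73
eef_pos: [531.1, -235.3, 104.4]
ee_rot: [3.141, -0.429, -0.049]
wrist_force: [0.3, -0.2, -1.0]
gripper_width: 0.128
gripper_force: 49.9
```

```bash
python3 - <<'E'
from h import *
s=read_state(); print(s['t'],s['gripper_width'],s['gripper_force'],s['wrist_force'],s['wrist_torque'])
c=np.load('col.npy'); a=np.degrees(c[2])
# plate target: plate x along column +y
Rp=Ro.from_euler('z',a+90,degrees=True).as_matrix()
P=T(Rp,[c[0],c[1],125]); B=P@T(FL,[-75,0,11]); print(B[:3,3],a+90)
A=cur(); up=A.copy(); up[2,3]+=90
H=T(down(-3),[545,-233,230]); plan(A,H); plan(H,B); plan(A,B)
E
```

```text
9.7333 0.12774317147414627 49.91382837295532 [ 0.3334132  -0.20658431 -0.974784  ] [ 0.00556863  0.7330739  -0.00759857]
[523.97643312 122.11957981 136.        ] 74.41978895964947
rows 7 shift [ 0.316 -0.021 -0.853] turn [ 0.    -0.613  0.005]
 via [[530.0, -234.0, 141.0], [532.0, -234.0, 177.0], [540.0, -233.0, 213.0]]
rows 17 shift [ 0.566 -0.978  0.276] turn [ 0.     0.    -0.795]
 via [[591.0, -130.0, 202.0], [596.0, -40.0, 180.0], [573.0, 47.0, 158.0]]
rows 17 shift [ 0.629 -0.946 -0.   ] turn [ 0.17  -0.213 -0.78 ]
 via [[578.0, -135.0, 125.0], [587.0, -45.0, 133.0], [569.0, 43.0, 136.0]]
```

>>> {"api": "drive_tool", "payload": {
  "steps": [
    [[0.32,-0.02,-0.85],[0,-0.61,0],-1],
    [[0.32,-0.02,-0.85],[0,-0.61,0],-1],
    [[0.32,-0.02,-0.85],[0,-0.61,0],-1],
    [[0.32,-0.02,-0.85],[0,-0.61,0],-1],
    [[0.32,-0.02,-0.85],[0,-0.61,0],-1],
    [[0.32,-0.02,-0.85],[0,-0.61,0],-1],
    [[0.32,-0.02,-0.85],[0,-0.61,0],-1]
  ]
}}

```text
t: 10.32
eef_pos: [546.5, -231.2, 220.7]
ee_rot: [-3.136, -0.025, -0.043]
wrist_force: [0.6, 0.0, -2.2]
gripper_width: 0.124
gripper_force: 49.9
```

```bash
python3 - <<'E'
from h import *
c=np.load('col.npy'); a=np.degrees(c[2])
P=T(Ro.from_euler('z',a+90,degrees=True).as_matrix(),[c[0],c[1],150]); B=P@T(FL,[-75,0,11])
A=cur(); print(A[:3,3]); plan(A,B,N=20)
E
```

```text
[ 546.48748306 -231.20326509  220.69620854]
rows 20 shift [ 0.481 -0.824  0.156] turn [ 0.006 -0.012 -0.671]
 via [[592.0, -126.0, 204.0], [595.0, -31.0, 189.0], [567.0, 59.0, 173.0]]
```

>>> {"api": "drive_tool", "payload": {
  "steps": [
    [[0.48,-0.82,0.15],[0,0,-0.67],-1],
    [[0.48,-0.82,0.15],[0,0,-0.67],-1],
    [[0.48,-0.82,0.15],[0,0,-0.67],-1],
    [[0.48,-0.82,0.15],[0,0,-0.67],-1],
    [[0.48,-0.82,0.15],[0,0,-0.67],-1],
    [[0.48,-0.82,0.15],[0,0,-0.67],-1],
    [[0.48,-0.82,0.15],[0,0,-0.67],-1],
    [[0.48,-0.82,0.15],[0,0,-0.67],-1]
  ]
}}

```text
t: 10.98
eef_pos: [597.3, -88.6, 197.0]
ee_rot: [3.134, -0.027, 0.496]
wrist_force: [0.7, -0.7, -1.1]
gripper_width: 0.126
gripper_force: 49.9
```

>>> {"api": "drive_tool", "payload": {
  "steps": [
    [[0.48,-0.82,0.15],[0,0,-0.67],-1],
    [[0.48,-0.82,0.15],[0,0,-0.67],-1],
    [[0.48,-0.82,0.15],[0,0,-0.67],-1],
    [[0.48,-0.82,0.15],[0,0,-0.67],-1],
    [[0.48,-0.82,0.15],[0,0,-0.67],-1],
    [[0.48,-0.82,0.15],[0,0,-0.67],-1],
    [[0.48,-0.82,0.15],[0,0,-0.67],-1],
    [[0.48,-0.82,0.15],[0,0,-0.67],-1]
  ]
}}

```text
t: 11.65
eef_pos: [567.9, 59.1, 173.2]
ee_rot: [3.121, -0.02, 1.033]
wrist_force: [-0.4, -0.3, -1.0]
gripper_width: 0.125
gripper_force: 49.9
```

>>> {"api": "drive_tool", "payload": {
  "steps": [
    [[0.48,-0.82,0.15],[0,0,-0.67],-1],
    [[0.48,-0.82,0.15],[0,0,-0.67],-1],
    [[0.48,-0.82,0.15],[0,0,-0.67],-1],
    [[0.48,-0.82,0.15],[0,0,-0.67],-1],
    [[0,0,0],[0,0,0],-1],
    [[0,0,0],[0,0,0],-1]
  ]
}}

```text
t: 12.15
eef_pos: [525.1, 121.3, 160.8]
ee_rot: [3.118, -0.013, 1.298]
wrist_force: [-0.8, -0.5, -1.3]
gripper_width: 0.127
gripper_force: 49.9
```

```bash
cat > look.py <<'E'
import sys
from h import *
c=np.load('col.npy'); sgn=float(sys.argv[2]); zt=float(sys.argv[3])
P=T(Ro.from_euler('z',np.degrees(c[2])+sgn*90,degrees=True).as_matrix(),[c[0],c[1],zt]); B=P@T(FL,[-75,0,11])
A=cur(); s=read_state(); print(s['t'],A[:3,3].round(1)); plan(A,B,N=4)
im,K,M=cam('wrist'); np.savez(sys.argv[1]+'.npz',im=im,K=K,M=M,A=A)
o=im.copy()
D=A@T(FL,[75,0,11]).copy()   # nominal plate pose in hand: plate origin at tool (75,0,11)
big=cv2.resize(o[:300],None,fx=1.5,fy=1.5,interpolation=cv2.INTER_CUBIC)
def dots(X,pts,col):
    u=(proj((X@np.c_[pts,np.ones(len(pts))].T).T[:,:3],K,M)+.5)*1.5
    for a in u: cv2.circle(big,(int(round(a[0])),int(round(a[1]))),2,col,-1)
r=52/np.cos(np.pi/8); th=np.pi/8+np.arange(8)*np.pi/4
dots(D,np.c_[r*np.cos(th),r*np.sin(th),np.full(8,6)],(255,0,255))
k=np.array([(x,y,20) for x in(-22,-7,7,22) for y in(-22,-7,7,22)]); dots(D,k,(255,0,0))
C=T(Ro.from_euler('z',c[2]).as_matrix(),[c[0],c[1],0])
t=np.array([(17,2.5),(17,-2.5),(-17,2.5),(-17,-2.5),(2.5,17),(-2.5,17),(2.5,-17),(-2.5,-17)]); dots(C,np.c_[t,np.full(8,105)],(0,0,255))
save(sys.argv[1]+'.png',big)
E
python3 look.py w_g2 1 150
```

```text
12.15 [525.1 121.3 160.8]
rows 4 shift [ 0.006 -0.016 -0.002] turn [ 0.06  -0.033 -0.004]
 via [[525.0, 122.0, 161.0], [524.0, 122.0, 161.0], [524.0, 122.0, 161.0]]
```

View pics/w_g2.png

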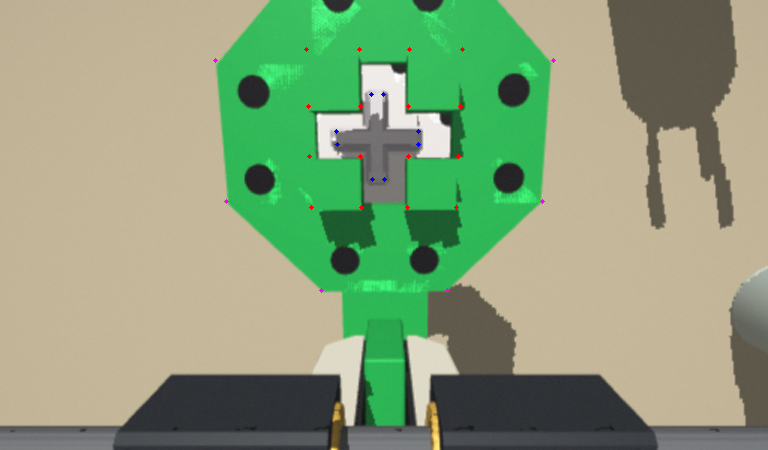

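Green is held nominally: octagon corners and tooth tops match the overlay within 1–2 px, and the post tip sits centred in the cross opening at (377,137). I'll correct the small tilt and descend.

>>> {"api": "drive_tool", "payload": {
  "steps": [
    [[0,-0.02,0.3],[0.06,-0.03,0],-1],
    [[0,-0.02,0.5],[0.06,-0.03,0],-1],
    [[0,-0.02,0.5],[0.06,-0.03,0],-1],
    [[0,-0.02,0.5],[0.06,-0.03,0],-1],
    [[0,0,0.2],[0,0,0],-1],
    [[0,0,0],[0,0,0],-1],
    [[0,0,0],[0,0,0],-1]
  ]
}}

```text
t: 12.78
eef_pos: [524.3, 120.4, 121.3]
ee_rot: [3.141, 0.0, 1.295]
wrist_force: [-0.3, -0.3, -1.0]
gripper_width: 0.125
gripper_force: 49.9
```

```bash
python3 look.py w_g3 1 110; python3 -c "
from h import *
print(read_state()['ee_rot'])"
```

```text
12.7833 [524.3 120.4 121.3]
rows 4 shift [ 0.02  -0.01   0.004] turn [ 0.001  0.001 -0.009]
 via [[524.0, 121.0, 121.0], [524.0, 122.0, 121.0], [524.0, 122.0, 121.0]]
[ 3.14019742e+00 -3.91249390e-05  1.29543747e+00]
```

>>> {"api": "drive_tool", "payload": {
  "steps": [
    [[0.08,-0.04,0],[0,0,-0.04],-1],
    [[0,0,0.15],[0,0,0],-1],
    [[0,0,0.25],[0,0,0],-1],
    [[0,0,0.25],[0,0,0],-1],
    [[0,0,0.25],[0,0,0],-1],
    [[0,0,0.25],[0,0,0],-1],
    [[0,0,0],[0,0,0],-1]
  ]
}}

```text
t: 13.42
eef_pos: [523.2, 122.2, 97.6]
ee_rot: [-3.141, 0.001, 1.3]
wrist_force: [-1.4, -0.6, -0.7]
gripper_width: 0.126
gripper_force: 49.9
```

>>> {"api": "drive_tool", "payload": {
  "steps": [
    [[0,0,0.2],[0,0,0],-1],
    [[0,0,0.2],[0,0,0],-1],
    [[0,0,0],[0,0,0],-1]
  ]
}}

```text
t: 13.67
eef_pos: [523.7, 122.2, 90.1]
ee_rot: [3.142, 0.001, 1.3]
wrist_force: [-0.4, 0.3, -1.0]
gripper_width: 0.126
gripper_force: 49.9
```

>>> {"api": "drive_tool", "payload": {
  "steps": [
    [[0,0,0.25],[0,0,0],-1],
    [[0,0,0.25],[0,0,0],-1],
    [[0,0,0.25],[0,0,0],-1],
    [[0,0,0.25],[0,0,0],-1],
    [[0,0,0.25],[0,0,0],-1],
    [[0,0,0.2],[0,0,0],-1],
    [[0,0,0.15],[0,0,0],-1],
    [[0,0,0],[0,0,0],-1]
  ]
}}

```text
t: 14.33
eef_pos: [523.7, 122.2, 58.1]
ee_rot: [-3.142, 0.001, 1.3]
wrist_force: [-0.3, 1.1, -1.2]
gripper_width: 0.124
gripper_force: 49.9
```

>>> {"api": "drive_tool", "payload": {
  "steps": [
    [[0,0,0.08],[0,0,0],-1],
    [[0,0,0.08],[0,0,0],-1],
    [[0,0,0],[0,0,0],-1]
  ]
}}

```text
t: 14.58
eef_pos: [524.1, 122.3, 55.6]
ee_rot: [3.141, -0.0, 1.3]
wrist_force: [0.2, -0.0, -1.6]
gripper_width: 0.123
gripper_force: 49.9
```

>>> {"api": "drive_tool", "payload": {
  "steps": [
    [[0,0,0.06],[0,0,0],-1],
    [[0,0,0.06],[0,0,0],-1],
    [[0,0,0],[0,0,0],-1]
  ]
}}

```text
t: 14.83
eef_pos: [524.1, 122.3, 53.1]
ee_rot: [3.141, -0.0, 1.3]
wrist_force: [0.6, -0.5, -1.0]
gripper_width: 0.125
gripper_force: 49.9
```

>>> {"api": "drive_tool", "payload": {
  "steps": [
    [[0,0,0.06],[0,0,0],-1],
    [[0,0,0.06],[0,0,0],-1],
    [[0,0,0],[0,0,0],-1]
  ]
}}

```text
t: 15.08
eef_pos: [524.3, 122.1, 52.2]
ee_rot: [3.14, -0.001, 1.299]
wrist_force: [-2.4, -0.9, 7.1]
gripper_width: 0.126
gripper_force: 50.0
```

```bash
python3 -c "
from h import *
s=read_state(); print(s['eef_pos'],s['wrist_force'],s['wrist_torque'],s['joint_torque'])"
```

```text
[524.32470074 122.1407771   52.15369713] [-2.39903828 -0.86490715  7.1050353 ] [0.09348001 0.59231279 0.1421558 ] [ -0.14128665 -36.85614824   3.07311617  -9.58369374  -0.11369072
  -0.74291289  -0.09428034]
```

>>> {"api": "drive_tool", "payload": {
  "steps": [
    [[0,0,0.05],[0,0,0],-1],
    [[0,0,0],[0,0,0],-1]
  ]
}}

```text
t: 15.25
eef_pos: [524.3, 121.9, 51.6]
ee_rot: [3.14, -0.001, 1.299]
wrist_force: [-3.4, -2.4, 10.7]
gripper_width: 0.126
gripper_force: 50.0
```

>>> {"api": "drive_tool", "payload": {
  "steps": [
    [[0,0,0],[0,0,0],-0.3],
    [[0,0,0],[0,0,0],-0.3],
    [[0,0,0],[0,0,0],-0.3],
    [[0,0,0],[0,0,0],-0.3],
    [[0,0,0],[0,0,0],-0.3]
  ]
}}

```text
t: 15.67
eef_pos: [524.1, 122.4, 49.6]
ee_rot: [3.141, -0.0, 1.3]
wrist_force: [0.0, 0.5, 0.0]
gripper_width: 0.347
gripper_force: 0.0
```

```bash
python3 - <<'E'
from h import *
s=read_state(); print(s['t'],s['eef_pos'],s['wrist_force'],s['gripper_width'])
W=plate([632.6,-112.4,-3.0]); B=W@T(FL,[-75,0,71]); A=cur(); U=A.copy(); U[2,3]=200
V=B.copy(); V[2,3]+=40
print(B[:3,3]); plan(A,U); plan(U,V,N=18); plan(V,B)
E
```

```text
15.6667 [524.13219516 122.42153746  49.64221291] [0.02704635 0.45801901 0.02587767] 0.34735325698542646
[ 534.75529618 -107.27217636  107.65148325]
rows 8 shift [ 0.     0.001 -0.94 ] turn [-0. -0.  0.]
 via [[524.0, 122.0, 106.0], [524.0, 122.0, 144.0], [524.0, 122.0, 181.0]]
rows 18 shift [-0.428  0.546  0.089] turn [-0.163  0.204  0.739]
 via [[557.0, 62.0, 191.0], [567.0, -6.0, 179.0], [558.0, -60.0, 165.0]]
rows 2 shift [-0.423  0.     0.906] turn [0. 0. 0.]
 via [[535.0, -107.0, 128.0], [535.0, -107.0, 108.0]]
```

>>> {"api": "drive_tool", "payload": {
  "steps": [
    [[0,0,-0.3],[0,0,0],-0.3],
    [[0,0,-0.8],[0,0,0],-0.3],
    [[0,0,-0.95],[0,0,0],-0.3],
    [[0,0,-0.95],[0,0,0],1],
    [[0,0,-0.95],[0,0,0],1],
    [[0,0,-0.95],[0,0,0],1],
    [[0,0,-0.95],[0,0,0],1],
    [[0,0,-0.95],[0,0,0],1]
  ]
}}

```text
t: 16.33
eef_pos: [523.8, 122.3, 187.2]
ee_rot: [3.14, -0.0, 1.299]
wrist_force: [1.2, -0.6, 0.2]
gripper_width: 0.661
gripper_force: 0.0
```

>>> {"api": "drive_tool", "payload": {
  "steps": [
    [[0,0,-0.9],[0,0,0],1],
    [[0,0,0],[0,0,0],1],
    [[0,0,0],[0,0,0],1]
  ]
}}

```text
t: 16.58
eef_pos: [524.4, 122.4, 204.7]
ee_rot: [3.139, -0.001, 1.3]
wrist_force: [0.1, 0.5, 0.1]
gripper_width: 0.877
gripper_force: 0.0
```

```bash
cat > chk.py <<'E'
from h import *
c=np.load('col.npy'); s=read_state(); print(s['t'],s['eef_pos'],s['ee_rot'])
im,K,M=cam('wrist'); big=cv2.resize(im[:300],None,fx=1.5,fy=1.5,interpolation=cv2.INTER_CUBIC)
C=T(Ro.from_euler('z',c[2]+np.pi/2).as_matrix(),[c[0],c[1],40])
r=52/np.cos(np.pi/8); th=np.pi/8+np.arange(8)*np.pi/4
pts=np.r_[np.c_[r*np.cos(th),r*np.sin(th),np.full(8,6)],[(x,y,20) for x in(-22,-7,7,22) for y in(-22,-7,7,22)],[(-88,6,42),(-88,-6,42),(-62,6,42),(-62,-6,42)]]
for a in (proj((C@np.c_[pts,np.ones(len(pts))].T).T[:,:3],K,M)+.5)*1.5: cv2.circle(big,(int(round(a[0])),int(round(a[1]))),2,(255,0,0),-1)
save('chk_g.png',big)
E
python3 chk.py
```

```text
16.5833 [524.37518463 122.42757993 204.74203427] [ 3.13864292e+00 -1.39213934e-03  1.29970329e+00]
```

View pics/chk_g.png

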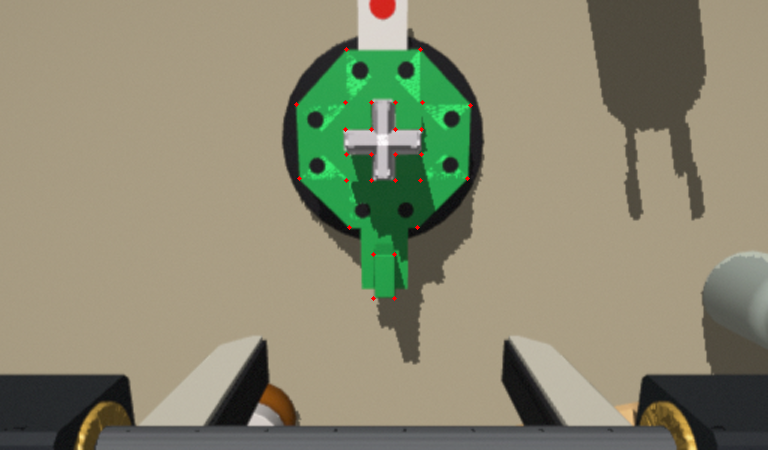

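Green is home and level. Every overlay point is within 1–2 px, its fin (384,275) is opposite the red dot (382,5), and the post is centred. Now the white plate, gripped with the tool turned half round to stay within the last joint's range.

```bash
python3 - <<'E'
from h import *
G=np.diag([-1,1,-1.])
W=plate([632.6,-112.4,-3.0]); B=W@T(G,[-75,0,76]); A=cur()
print(B[:3,3]); plan(A,B); plan(A,B,N=24); print(read_state()['q'])
E
```

```text
[ 532.64510079 -107.1615857   112.18302218]
rows 18 shift [-0.574 -0.407  0.354] turn [-0.216 -0.173 -0.977]
 via [[480.0, 67.0, 169.0], [472.0, -4.0, 140.0], [491.0, -61.0, 123.0]]
rows 24 shift [-0.426 -0.311  0.265] turn [-0.162 -0.13  -0.732]
 via [[479.0, 64.0, 168.0], [471.0, -1.0, 141.0], [493.0, -64.0, 122.0]]
[-0.53383971  0.47844283  0.39414295  1.78009273 -0.22272056  0.92625712
 -0.31607254]
```

>>> {"api": "drive_tool", "payload": {
  "steps": [
    [[-0.43,-0.31,0.26],[-0.16,-0.13,-0.73],1],
    [[-0.43,-0.31,0.26],[-0.16,-0.13,-0.73],1],
    [[-0.43,-0.31,0.26],[-0.16,-0.13,-0.73],1],
    [[-0.43,-0.31,0.26],[-0.16,-0.13,-0.73],1],
    [[-0.43,-0.31,0.26],[-0.16,-0.13,-0.73],1],
    [[-0.43,-0.31,0.26],[-0.16,-0.13,-0.73],1],
    [[-0.43,-0.31,0.26],[-0.16,-0.13,-0.73],1],
    [[-0.43,-0.31,0.26],[-0.16,-0.13,-0.73],1]
  ]
}}

```text
t: 17.3
eef_pos: [474.6, 52.9, 162.3]
ee_rot: [3.052, 0.136, 1.883]
wrist_force: [0.0, 0.3, 0.6]
gripper_width: 0.998
gripper_force: 0.0
```

>>> {"api": "drive_tool", "payload": {
  "steps": [
    [[-0.43,-0.31,0.26],[-0.16,-0.13,-0.73],1],
    [[-0.43,-0.31,0.26],[-0.16,-0.13,-0.73],1],
    [[-0.43,-0.31,0.26],[-0.16,-0.13,-0.73],1],
    [[-0.43,-0.31,0.26],[-0.16,-0.13,-0.73],1],
    [[-0.43,-0.31,0.26],[-0.16,-0.13,-0.73],1],
    [[-0.43,-0.31,0.26],[-0.16,-0.13,-0.73],1],
    [[-0.43,-0.31,0.26],[-0.16,-0.13,-0.73],1],
    [[-0.43,-0.31,0.26],[-0.16,-0.13,-0.73],1]
  ]
}}

```text
t: 17.97
eef_pos: [477.7, -34.6, 131.0]
ee_rot: [3.049, 0.296, 2.468]
wrist_force: [-0.1, -0.5, -0.4]
gripper_width: 1.004
gripper_force: 0.0
```

>>> {"api": "drive_tool", "payload": {
  "steps": [
    [[-0.43,-0.31,0.26],[-0.16,-0.13,-0.73],1],
    [[-0.43,-0.31,0.26],[-0.16,-0.13,-0.73],1],
    [[-0.43,-0.31,0.26],[-0.16,-0.13,-0.73],1],
    [[-0.43,-0.31,0.26],[-0.16,-0.13,-0.73],1],
    [[-0.43,-0.31,0.26],[-0.16,-0.13,-0.73],1],
    [[-0.43,-0.31,0.26],[-0.16,-0.13,-0.73],1],
    [[-0.43,-0.31,0.26],[-0.16,-0.13,-0.73],1],
    [[0,0,0],[0,0,0],1]
  ]
}}

```text
t: 18.63
eef_pos: [519.0, -98.9, 115.7]
ee_rot: [3.12, 0.41, 2.964]
wrist_force: [-0.2, 0.9, 0.2]
gripper_width: 1.002
gripper_force: 0.0
```

```bash
python3 - <<'E'
from h import *
G=np.diag([-1,1,-1.])
W=plate([632.6,-112.4,-3.0]); A=cur(); s=read_state(); print(s['t'],s['q'],A[:3,3])
B=W@T(G,[-75,0,71]); print((np.linalg.inv(B)@A).round(3)); plan(A,B,N=2)
E
```

```text
18.6333 [ 0.19164845  0.466957   -0.05116505  2.24988016  0.69986378  0.01891383
  0.85086965] [518.9727429  -98.94658011 115.70942227]
[[  0.993  -0.114   0.026  11.274]
 [  0.115   0.993  -0.028   7.488]
 [ -0.023   0.031   0.999 -14.148]
 [  0.      0.      0.      1.   ]]
rows 2 shift [-0.303 -0.154  0.352] turn [-0.15  -0.124 -0.574]
 via [[527.0, -103.0, 112.0], [535.0, -107.0, 108.0]]
```

>>> {"api": "drive_tool", "payload": {
  "steps": [
    [[-0.3,-0.15,0.3],[-0.15,-0.12,-0.57],1],
    [[-0.3,-0.15,0.3],[-0.15,-0.12,-0.57],1],
    [[0,0,0],[0,0,0],1]
  ]
}}

```text
t: 18.88
eef_pos: [536.4, -106.8, 113.8]
ee_rot: [3.139, 0.431, 3.087]
wrist_force: [-0.5, -1.1, 0.3]
gripper_width: 1.003
gripper_force: 0.0
```

```bash
cat > gw.py <<'E'
from h import *
G=np.diag([-1,1,-1.])
W=plate([632.6,-112.4,-3.0]); A=cur(); s=read_state(); print(s['t'],s['q'].round(3),A[:3,3])
B=W@T(G,[-75,0,71]); C=W@T(G,[-75,0,11]); print((np.linalg.inv(C)@A).round(3)); plan(A,B,N=2); plan(A,C,N=5)
E
python3 gw.py
```

```text
18.8833 [ 0.294  0.493 -0.144  2.216  0.927  0.015  0.775] [ 536.44665528 -106.80621469  113.78408314]
[[ 1.0000e+00 -2.0000e-03  5.0000e-03 -4.1000e+00]
 [ 2.0000e-03  1.0000e+00  2.0000e-03  5.5400e-01]
 [-5.0000e-03 -2.0000e-03  1.0000e+00 -6.4855e+01]
 [ 0.0000e+00  0.0000e+00  0.0000e+00  1.0000e+00]]
rows 2 shift [ 0.102 -0.014  0.122] turn [ 0.009 -0.026 -0.01 ]
 via [[536.0, -107.0, 111.0], [535.0, -107.0, 108.0]]
rows 5 shift [ 0.039 -0.006  0.649] turn [ 0.004 -0.01  -0.004]
 via [[546.0, -108.0, 90.0], [551.0, -108.0, 77.0], [555.0, -108.0, 65.0]]
```

>>> {"api": "drive_tool", "payload": {
  "steps": [
    [[0.04,0,0.65],[0,-0.01,0],1],
    [[0.04,0,0.65],[0,-0.01,0],1],
    [[0.04,0,0.65],[0,-0.01,0],1],
    [[0.04,0,0.65],[0,-0.01,0],1],
    [[0.04,0,0.5],[0,-0.01,0],0.2],
    [[0,0,0],[0,0,0],0],
    [[0,0,0],[0,0,0],-0.2]
  ]
}}

```text
t: 19.47
eef_pos: [551.9, -106.9, 72.7]
ee_rot: [3.138, 0.399, 3.093]
wrist_force: [-0.5, 0.1, -0.3]
gripper_width: 0.832
gripper_force: 0.0
```

```bash
python3 gw.py
```

```text
19.4667 [ 0.411  0.608 -0.328  2.178  1.715  0.134  0.009] [ 551.92913105 -106.89964138   72.65552714]
[[ 9.9900e-01  3.0000e-03  3.7000e-02 -7.3600e-01]
 [-3.0000e-03  1.0000e+00  5.0000e-03  1.2710e+00]
 [-3.7000e-02 -5.0000e-03  9.9900e-01 -2.1043e+01]
 [ 0.0000e+00  0.0000e+00  0.0000e+00  1.0000e+00]]
rows 2 shift [ 0.046 -0.028 -0.973] turn [ 0.023 -0.185  0.016]
 via [[544.0, -107.0, 90.0], [535.0, -107.0, 108.0]]
rows 5 shift [ 0.003 -0.013  0.211] turn [ 0.009 -0.074  0.006]
 via [[555.0, -108.0, 65.0], [557.0, -108.0, 61.0], [558.0, -108.0, 57.0]]
```

>>> {"api": "drive_tool", "payload": {
  "steps": [
    [[0,-0.02,0.18],[0,-0.06,0],-0.2],
    [[0,-0.01,0.18],[0,-0.06,0],-0.2],
    [[0,-0.01,0.18],[0,-0.06,0],-0.2],
    [[0,-0.01,0.18],[0,-0.06,0],-0.2],
    [[0,-0.01,0.17],[0,-0.06,0],-0.2],
    [[0,-0.01,0.16],[0,-0.06,0],-0.2],
    [[0,0,0],[0,0,0],-0.2]
  ]
}}

```text
t: 20.05
eef_pos: [560.4, -109.3, 53.7]
ee_rot: [3.14, 0.435, 3.093]
wrist_force: [0.4, -0.4, -0.5]
gripper_width: 0.406
gripper_force: 0.0
```

```bash
python3 gw.py
```

```text
20.05 [ 0.556  0.697 -0.547  2.192  1.979  0.302 -0.214] [ 560.42983884 -109.26476198   53.73950564]
[[ 1.     0.004  0.001 -0.547]
 [-0.004  1.     0.003 -0.646]
 [-0.001 -0.003  1.    -0.259]
 [ 0.     0.     0.     1.   ]]
rows 2 shift [ 0.015  0.02  -1.493] turn [ 0.015 -0.005  0.019]
 via [[548.0, -108.0, 81.0], [535.0, -107.0, 108.0]]
rows 5 shift [0.005 0.006 0.003] turn [ 0.006 -0.002  0.008]
 via [[560.0, -109.0, 54.0], [560.0, -109.0, 53.0], [560.0, -109.0, 53.0]]
```

>>> {"api": "drive_tool", "payload": {
  "steps": [
    [[0,0,0],[0,0,0],-1],
    [[0,0,0],[0,0,0],-1],
    [[0,0,0],[0,0,0],-1],
    [[0,0,0],[0,0,0],-1],
    [[0,0,0],[0,0,0],-1],
    [[0,0,0],[0,0,0],-1],
    [[0,0,0],[0,0,0],-1],
    [[0,0,0],[0,0,0],-1]
  ],
  "grip_force": 50
}}

```text
t: 20.72
eef_pos: [561.8, -108.5, 54.8]
ee_rot: [3.139, 0.439, 3.095]
wrist_force: [-1.4, 2.4, 3.9]
gripper_width: 0.123
gripper_force: 49.9
```

>>> {"api": "drive_tool", "payload": {
  "steps": [
    [[0,0,-0.25],[0,0,0],-1],
    [[0,0,-0.35],[0,0,0],-1],
    [[0,0,-0.35],[0,0,0],-1],
    [[0,0,-0.25],[0,0,0],-1],
    [[0,0,0],[0,0,0],-1]
  ]
}}

```text
t: 21.13
eef_pos: [551.1, -109.5, 77.2]
ee_rot: [3.141, 0.439, 3.094]
wrist_force: [-0.1, -0.4, -1.5]
gripper_width: 0.127
gripper_force: 50.0
```

```bash
python3 - <<'E'
from h import *
A=cur(); s=read_state(); print(s['t'],s['q'].round(3),A[:3,3],s['ee_rot'],s['gripper_width'])
H=T(down(177),[575,-110,215]); plan(A,H,N=12)
c=np.load('col.npy'); a=np.degrees(c[2])
P=T(Ro.from_euler('z',a-90,degrees=True).as_matrix(),[c[0],c[1],150]); B=P@T(np.diag([-1,1,-1.]),[-75,0,11])
print(B[:3,3],a+90); plan(H,B,N=24)
E
```

```text
21.1333 [ 0.533  0.626 -0.496  2.206  1.912  0.239 -0.163] [ 551.10353163 -109.48965014   77.24319743] [3.14120428 0.43946763 3.09357991] 0.12658646176459074
rows 12 shift [-0.234  0.003 -0.539] turn [0.001 0.366 0.004]
 via [[552.0, -109.0, 124.0], [558.0, -109.0, 159.0], [567.0, -110.0, 193.0]]
[564.26450489 266.60788824 161.        ] 74.41978895964947
rows 24 shift [0.726 0.532 0.113] turn [ 0.    -0.     0.746]
 via [[498.0, -12.0, 199.0], [479.0, 94.0, 186.0], [508.0, 197.0, 172.0]]
```

>>> {"api": "drive_tool", "payload": {
  "steps": [
    [[-0.23,0,-0.54],[0,0.37,0],-1],
    [[-0.23,0,-0.54],[0,0.37,0],-1],
    [[-0.23,0,-0.54],[0,0.37,0],-1],
    [[-0.23,0,-0.54],[0,0.37,0],-1],
    [[-0.23,0,-0.54],[0,0.37,0],-1],
    [[-0.23,0,-0.54],[0,0.37,0],-1]
  ]
}}

```text
t: 21.63
eef_pos: [549.2, -113.7, 116.3]
ee_rot: [-3.123, 0.273, 3.094]
wrist_force: [1.5, -0.9, -1.6]
gripper_width: 0.127
gripper_force: 50.0
```

>>> {"api": "drive_tool", "payload": {
  "steps": [
    [[-0.23,0,-0.54],[0,0.37,0],-1],
    [[-0.23,0,-0.54],[0,0.37,0],-1],
    [[-0.23,0,-0.54],[0,0.37,0],-1],
    [[-0.23,0,-0.54],[0,0.36,0],-1],
    [[-0.23,0,-0.54],[0,0.36,0],-1],
    [[-0.23,0,-0.54],[0,0.36,0],-1],
    [[0,0,0],[0,0,0],-1]
  ]
}}

```text
t: 22.22
eef_pos: [568.7, -113.3, 186.8]
ee_rot: [-3.125, 0.064, 3.088]
wrist_force: [0.6, -0.5, -1.4]
gripper_width: 0.123
gripper_force: 50.0
```

```bash
cat > pw.py <<'E'
import sys
from h import *
A=cur(); s=read_state(); print(s['t'],s['q'].round(3),A[:3,3].round(1),s['ee_rot'].round(4),s['gripper_width'])
c=np.load('col.npy'); a=np.degrees(c[2])
P=T(Ro.from_euler('z',a-90,degrees=True).as_matrix(),[c[0],c[1],float(sys.argv[1])]); B=P@T(np.diag([-1,1,-1.]),[-75,0,11])
print(B[:3,3]); plan(A,B,N=int(sys.argv[2]))
E
python3 pw.py 150 24
```

```text
22.2167 [ 0.697  0.654 -0.899  1.719  0.63   1.007  1.092] [ 568.7 -113.3  186.8] [-3.1246  0.0641  3.0883] 0.12343902457678403
[564.26450489 266.60788824 161.        ]
rows 24 shift [0.725 0.547 0.028] turn [0.019 0.025 0.745]
 via [[493.0, -13.0, 176.0], [476.0, 93.0, 169.0], [506.0, 197.0, 164.0]]
```

>>> {"api": "drive_tool", "payload": {
  "steps": [
    [[0.73,0.55,0.02],[0.02,0.02,0.74],-1],
    [[0.73,0.55,0.02],[0.02,0.02,0.74],-1],
    [[0.73,0.55,0.02],[0.02,0.02,0.74],-1],
    [[0.73,0.55,0.02],[0.02,0.02,0.74],-1],
    [[0.73,0.55,0.02],[0.02,0.02,0.74],-1],
    [[0.73,0.55,0.02],[0.02,0.02,0.74],-1],
    [[0.73,0.55,0.02],[0.02,0.02,0.74],-1],
    [[0.73,0.55,0.02],[0.02,0.02,0.74],-1]
  ]
}}

```text
t: 22.88
eef_pos: [481.1, 4.3, 173.5]
ee_rot: [-3.139, 0.048, 2.492]
wrist_force: [1.1, 1.0, -1.3]
gripper_width: 0.124
gripper_force: 50.0
```

>>> {"api": "drive_tool", "payload": {
  "steps": [
    [[0.73,0.55,0.02],[0.02,0.02,0.74],-1],
    [[0.73,0.55,0.02],[0.02,0.02,0.74],-1],
    [[0.73,0.55,0.02],[0.02,0.02,0.74],-1],
    [[0.73,0.55,0.02],[0.02,0.02,0.74],-1],
    [[0.73,0.55,0.02],[0.02,0.02,0.74],-1],
    [[0.73,0.55,0.02],[0.02,0.02,0.74],-1],
    [[0.73,0.55,0.02],[0.02,0.02,0.74],-1],
    [[0.73,0.55,0.02],[0.02,0.02,0.74],-1]
  ]
}}

```text
t: 23.55
eef_pos: [479.0, 148.6, 165.8]
ee_rot: [3.136, 0.031, 1.901]
wrist_force: [0.0, -0.5, -1.4]
gripper_width: 0.125
gripper_force: 50.0
```

>>> {"api": "drive_tool", "payload": {
  "steps": [
    [[0.73,0.55,0.02],[0.02,0.02,0.74],-1],
    [[0.73,0.55,0.02],[0.02,0.02,0.74],-1],
    [[0.73,0.55,0.02],[0.02,0.02,0.74],-1],
    [[0.73,0.55,0.02],[0.02,0.02,0.74],-1],
    [[0.73,0.55,0.02],[0.02,0.02,0.74],-1],
    [[0.73,0.55,0.02],[0.02,0.02,0.74],-1],
    [[0.73,0.55,0.02],[0.02,0.02,0.74],-1],
    [[0,0,0],[0,0,0],-1]
  ]
}}

```text
t: 24.22
eef_pos: [545.7, 260.0, 161.0]
ee_rot: [3.136, 0.01, 1.386]
wrist_force: [-0.4, -0.6, -1.9]
gripper_width: 0.127
gripper_force: 50.0
```

```bash
python3 pw.py 140 4
```

```text
24.2167 [-0.236  0.633 -0.415  1.624  0.311  0.953 -0.947] [545.7 260.  161. ] [3.1362 0.0105 1.3862] 0.12662104140351899
[564.26450489 266.60788824 151.        ]
rows 4 shift [0.132 0.208 0.125] turn [0.015 0.026 0.218]
 via [[555.0, 263.0, 156.0], [560.0, 265.0, 153.0], [564.0, 267.0, 151.0]]
```

>>> {"api": "drive_tool", "payload": {
  "steps": [
    [[0.13,0.21,0.12],[0.015,0.025,0.22],-1],
    [[0.13,0.21,0.12],[0.015,0.025,0.22],-1],
    [[0.13,0.21,0.12],[0.015,0.025,0.22],-1],
    [[0.13,0.21,0.12],[0.015,0.025,0.22],-1],
    [[0,0,0],[0,0,0],-1],
    [[0,0,0],[0,0,0],-1]
  ]
}}

```text
t: 24.72
eef_pos: [563.4, 263.1, 151.8]
ee_rot: [-3.14, 0.004, 1.298]
wrist_force: [-0.4, 0.5, -0.6]
gripper_width: 0.122
gripper_force: 50.0
```

```bash
python3 pw.py 130 4; cat > lw.py <<'E'
# compare the held white plate and post with the model, from the wrist and top cameras
from h import *
c=np.load('col.npy'); A=cur()
D=A@T(np.diag([-1,1,-1.]),[-75,0,11])
r=52/np.cos(np.pi/8); th=np.pi/8+np.arange(8)*np.pi/4
out=[]
for n in ['wrist','top']:
    im,K,M=cam(n); f=1.5 if n=='wrist' else 6
    x0,y0,w,h=(0,150,512,234) if n=='wrist' else (145,165,80,65)
    if n=='wrist': f=1.2
    if n=='top': f=3.6 
    big=cv2.resize(im[y0:y0+h,x0:x0+w],None,fx=f,fy=f,interpolation=cv2.INTER_CUBIC)
    def dots(X,p,col):
        for a in (proj((X@np.c_[p,np.ones(len(p))].T).T[:,:3],K,M)+.5-[x0,y0])*f: cv2.circle(big,(int(round(a[0])),int(round(a[1]))),2,col,-1)
    dots(D,np.c_[r*np.cos(th),r*np.sin(th),np.full(8,6)],(255,0,255))
    dots(D,np.array([(x,y,20) for x in(-22,-7,7,22) for y in(-22,-7,7,22)]),(255,0,0))
    dots(T(Ro.from_euler('z',c[2]).as_matrix(),[c[0],c[1],105]),np.array([(17,0,0),(-17,0,0),(0,17,0),(0,-17,0)]),(0,0,255))
    out.append(big); print(n,big.shape)
W=max(o.shape[1] for o in out)
save('lw.png',np.vstack([np.pad(o,((0,0),(0,W-o.shape[1]),(0,0))) for o in out]))
E
python3 lw.py
```

```text
24.7167 [-0.243  0.666 -0.391  1.581  0.294  0.957 -1.003] [563.4 263.1 151.8] [-3.1399  0.004   1.2976] 0.12234266147506895
[564.26450489 266.60788824 141.        ]
rows 4 shift [ 0.046 -0.002  0.136] turn [-0.004  0.01  -0.003]
 via [[564.0, 265.0, 146.0], [564.0, 266.0, 144.0], [564.0, 267.0, 141.0]]
wrist (281, 614, 3)
top (234, 288, 3)
```

>>> {"api": "drive_tool", "payload": {
  "steps": [
    [[0.05,0,0.3],[0,0.01,0],-1],
    [[0.05,0,0.4],[0,0.01,0],-1],
    [[0.05,0,0.4],[0,0.01,0],-1],
    [[0.05,0,0.4],[0,0.01,0],-1],
    [[0,0,0],[0,0,0],-1],
    [[0,0,0],[0,0,0],-1]
  ]
}}

```text
t: 25.32
eef_pos: [563.8, 267.3, 121.1]
ee_rot: [-3.139, 0.001, 1.299]
wrist_force: [-0.5, 0.5, -1.1]
gripper_width: 0.125
gripper_force: 50.0
```

```bash
python3 pw.py 111 4; python3 lw.py
```

```text
25.3167 [-0.254  0.703 -0.38   1.606  0.31   0.895 -1.02 ] [563.8 267.3 121.1] [-3.1388e+00  7.0000e-04  1.2988e+00] 0.12509956141129372
[564.26450489 266.60788824 122.        ]
rows 4 shift [-0.007  0.008 -0.011] turn [-0.007  0.002 -0.   ]
 via [[564.0, 267.0, 122.0], [564.0, 267.0, 122.0], [564.0, 267.0, 122.0]]
wrist (281, 614, 3)
top (234, 288, 3)
```

Position is within 1 mm. I'll descend gently through the taper and watch the force.

>>> {"api": "drive_tool", "payload": {
  "steps": [
    [[-0.03,0.03,0.15],[-0.01,0,0],-1],
    [[0,0,0.2],[-0.01,0,0],-1],
    [[0,0,0.2],[0,0,0],-1],
    [[0,0,0.2],[0,0,0],-1],
    [[0,0,0],[0,0,0],-1]
  ]
}}

```text
t: 25.83
eef_pos: [564.1, 266.3, 106.0]
ee_rot: [-3.141, 0.001, 1.299]
wrist_force: [-1.0, -0.3, -1.4]
gripper_width: 0.127
gripper_force: 50.0
```

>>> {"api": "drive_tool", "payload": {
  "steps": [
    [[0,0,0.2],[0,0,0],-1],
    [[0,0,0.2],[0,0,0],-1],
    [[0,0,0.2],[0,0,0],-1],
    [[0,0,0],[0,0,0],-1]
  ]
}}

```text
t: 26.17
eef_pos: [564.2, 266.4, 94.1]
ee_rot: [-3.141, 0.001, 1.299]
wrist_force: [0.9, 0.2, -1.2]
gripper_width: 0.122
gripper_force: 50.0
```

```bash
python3 pw.py 85 4
```

```text
26.1667 [-0.261  0.735 -0.366  1.63   0.328  0.839 -1.034] [564.2 266.4  94.1] [-3.1410e+00  8.0000e-04  1.2985e+00] 0.12248001856802798
[564.26450489 266.60788824  96.        ]
rows 4 shift [ 0.003  0.    -0.024] turn [-0.002  0.002 -0.001]
 via [[564.0, 266.0, 95.0], [564.0, 267.0, 96.0], [564.0, 267.0, 96.0]]
```

>>> {"api": "drive_tool", "payload": {
  "steps": [
    [[0,0,0.2],[0,0,0],-1],
    [[0,0,0.2],[0,0,0],-1],
    [[0,0,0.2],[0,0,0],-1],
    [[0,0,0.15],[0,0,0],-1],
    [[0,0,0.1],[0,0,0],-1],
    [[0,0,0],[0,0,0],-1]
  ]
}}

```text
t: 26.67
eef_pos: [564.5, 266.6, 77.6]
ee_rot: [-3.142, 0.0, 1.299]
wrist_force: [-0.4, -1.2, -1.2]
gripper_width: 0.124
gripper_force: 50.0
```

>>> {"api": "drive_tool", "payload": {
  "steps": [
    [[0,0,0.06],[0,0,0],-1],
    [[0,0,0.06],[0,0,0],-1],
    [[0,0,0],[0,0,0],-1]
  ]
}}

```text
t: 26.92
eef_pos: [564.8, 266.8, 75.7]
ee_rot: [3.141, -0.001, 1.299]
wrist_force: [1.1, -0.2, -1.4]
gripper_width: 0.126
gripper_force: 50.0
```

>>> {"api": "drive_tool", "payload": {
  "steps": [
    [[0,0,0.05],[0,0,0],-1],
    [[0,0,0],[0,0,0],-1]
  ]
}}

```text
t: 27.08
eef_pos: [564.8, 266.8, 74.7]
ee_rot: [3.141, -0.001, 1.299]
wrist_force: [-0.5, -0.3, -1.5]
gripper_width: 0.128
gripper_force: 50.0
```

>>> {"api": "drive_tool", "payload": {
  "steps": [
    [[0,0,0.05],[0,0,0],-1],
    [[0,0,0.05],[0,0,0],-1],
    [[0,0,0],[0,0,0],-1]
  ]
}}

```text
t: 27.33
eef_pos: [564.8, 266.8, 72.7]
ee_rot: [3.141, -0.001, 1.299]
wrist_force: [0.6, -0.2, -2.5]
gripper_width: 0.126
gripper_force: 50.0
```

>>> {"api": "drive_tool", "payload": {
  "steps": [
    [[0,0,0.05],[0,0,0],-1],
    [[0,0,0],[0,0,0],-1]
  ]
}}

```text
t: 27.5
eef_pos: [564.9, 266.9, 72.4]
ee_rot: [3.14, -0.001, 1.299]
wrist_force: [-0.7, -0.7, 1.4]
gripper_width: 0.127
gripper_force: 50.0
```

>>> {"api": "drive_tool", "payload": {
  "steps": [
    [[0,0,0.05],[0,0,0],-1],
    [[0,0,0],[0,0,0],-1]
  ]
}}

```text
t: 27.67
eef_pos: [565.0, 267.0, 72.2]
ee_rot: [3.14, -0.001, 1.299]
wrist_force: [-1.8, -1.1, 6.8]
gripper_width: 0.127
gripper_force: 50.0
```

Contact at 72.2 mm is exactly 20 mm above the green plate's contact height, so white is home. Releasing and retreating.

>>> {"api": "drive_tool", "payload": {
  "steps": [
    [[0,0,0],[0,0,0],-0.3],
    [[0,0,0],[0,0,0],-0.3],
    [[0,0,0],[0,0,0],-0.3],
    [[0,0,0],[0,0,0],-0.3],
    [[0,0,0],[0,0,0],-0.3],
    [[0,0,0],[0,0,0],-0.3]
  ]
}}

```text
t: 28.17
eef_pos: [564.7, 266.8, 70.6]
ee_rot: [3.141, -0.0, 1.298]
wrist_force: [-0.0, -0.1, 0.1]
gripper_width: 0.35
gripper_force: 0.0
```

>>> {"api": "drive_tool", "payload": {
  "steps": [
    [[0,0,-0.3],[0,0,0],-0.3],
    [[0,0,-0.8],[0,0,0],-0.3],
    [[0,0,-0.9],[0,0,0],-0.3],
    [[0,0,-0.9],[0,0,0],-0.3],
    [[0,0,-0.9],[0,0,0],-0.3],
    [[0,0,-0.9],[0,0,0],-0.3],
    [[0,0,-0.9],[0,0,0],-0.3],
    [[0,0,-0.9],[0,0,0],-0.3]
  ]
}}

```text
t: 28.83
eef_pos: [564.6, 266.8, 202.2]
ee_rot: [3.141, -0.001, 1.299]
wrist_force: [0.5, -0.3, -0.3]
gripper_width: 0.349
gripper_force: 0.0
```

>>> {"api": "drive_tool", "payload": {
  "steps": [
    [[-0.9,0,-0.4],[0,0,0],-0.3],
    [[-0.9,0,0],[0,0,0],-0.3],
    [[-0.9,0,0],[0,0,0],-0.3],
    [[-0.9,0,0],[0,0,0],-0.3],
    [[-0.9,0,0],[0,0,0],-0.3],
    [[-0.9,0,0],[0,0,0],-0.3],
    [[-0.9,0,0],[0,0,0],-0.3],
    [[0,0,0],[0,0,0],-0.3]
  ]
}}

```text
t: 29.5
eef_pos: [530.4, 140.7, 209.0]
ee_rot: [3.14, 0.003, 1.293]
wrist_force: [-0.4, -1.7, 0.1]
gripper_width: 0.351
gripper_force: 0.0
```

```bash
python3 - <<'E'
from h import *
c=np.load('col.npy'); s=read_state(); print(s['t'],s['eef_pos'],s['wrist_force'])
r=52/np.cos(np.pi/8); th=np.pi/8+np.arange(8)*np.pi/4; out=[]
pts=np.r_[np.c_[r*np.cos(th),r*np.sin(th),np.full(8,6)],[(x,y,20) for x in(-22,-7,7,22) for y in(-22,-7,7,22)],[(-88,6,42),(-88,-6,42),(-62,6,42),(-62,-6,42)]]
C=T(Ro.from_euler('z',c[2]-np.pi/2).as_matrix(),[c[0],c[1],60])
for n,(x0,y0,w,h),f in [('wrist',(100,20,330,220),1.5),('scene',(280,120,90,80),4)]:
    im,K,M=cam(n); big=cv2.resize(im[y0:y0+h,x0:x0+w],None,fx=f,fy=f,interpolation=cv2.INTER_CUBIC)
    if n=='wrist':
      for a in (proj((C@np.c_[pts,np.ones(len(pts))].T).T[:,:3],K,M)+.5-[x0,y0])*f: cv2.circle(big,(int(round(a[0])),int(round(a[1]))),2,(255,0,0),-1)
    out.append(np.pad(big,((0,330-big.shape[0]),(0,0),(0,0))) if big.shape[0]<=330 else big[:330])
save('final.png',np.hstack(out)[:, :800]); print(np.hstack(out).shape)
for k in ['jar','pot','cup']:
    im,K,M=cam('top')
    for b in boxes_of('top',k)[:1]: print(k,(M[:3,:3]@np.array(b['at'])+M[:3,3]).round(0))
E
```

```text
29.5 [530.41154051 140.72781464 208.96884519] [-0.40587587 -1.65811735  0.08766531]
(330, 855, 3)
jar [761.  21.  85.]
pot [396.  22.  40.]
cup [733. 269.  63.]
```

View pics/final.png

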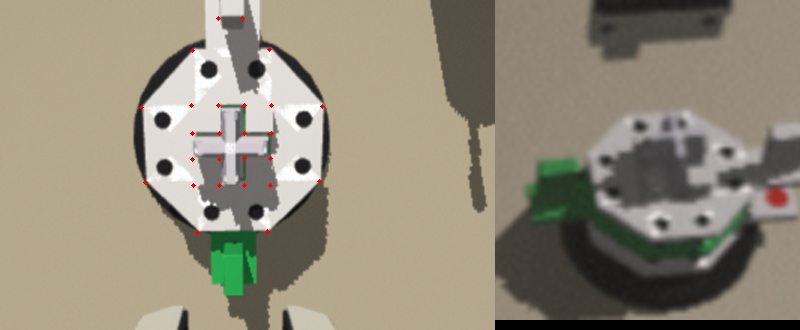

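The white plate is seated flat on green: octagon corners match within 1–2 px, its fin is on the red-dot side, and green's is opposite. The jar, pot and cup have not moved.

```bash
python3 -c "
from rig import finish_job
print(finish_job())"
```

```text
the job is handed in; nothing more can be done
None
```

The job is handed in at 29.5 s of the 64 s allowed: both plates sit home and level and are released, green's handle opposite the red-dotted tab and white's on the same side, with the jar, pot and brush cup where they stood.

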